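Drive a taper-shank arbor home in its socket

ROBOT

A 7-joint arm with a two-finger parallel gripper is mounted at the origin on the work surface; the furniture and walls round the work are solid. World frame = base frame: x ahead of the robot, y to its left, z up, the work surface at z = 0. Lengths are in m, angles in rad, forces in N, time in s.
With the tool pointing down it reaches from about 0.425 to 0.925 m from the base axis. Payload 6.8 kg.
Tool frame: the origin (TCP) lies on the centre line of the jaws, within the pads' length; the fingertips stand 25 mm ahead of it and the grasp point (between the pads) lies 6 mm ahead of it; z points along the fingers, y is the direction in which the jaws open and shut (so a half turn about z gives the same grasp; the last joint's range is limited). The gripper opens to 85 mm and grips with 20 to 120 N. Pads are 22 mm wide; open, the fingers measure 114 mm over their backs; the gripper's body (76 mm by 85 mm) begins 54 mm behind the grasp point. The pads swing forward as they close: fully open they stand 13 mm farther back than shut.
Start: joints at [1.152, 0.477, 0.022, 1.555, -0.011, 1.109, -0.083], TCP at [0.206, -0.643, 0.232] pointing down, gripper open.
Joint ranges: [-2.96, 2.96], [-0.34, 2.1], [-1.41, 1.46], [0.24, 2.44], [-1.37, 4.51], [0.17, 1.92], [-2.96, 2.96]. Speed limits (rad/s): [2.39, 2.39, 3.14, 3.14, 3.14, 3.14, 3.14].

INTERFACE

Orientations are given as a unit quaternion [w, x, y, z].
In Python, from station import status, cams, order, models gives the robot as it stands.
- The arm moves only by the tool move_arm, never from a script. Its argument "steps" is one flat list of numbers, 7 for each row, row after row: the gripper's target within -1 to 1 (fully open at 1, half-way at 0, shut at -1), then the shift along the world's x, y, z in cm, then the turn, a rotation vector about the world's x, y, z in degrees. A call has 1 to 8 rows; each row shifts and turns the commanded pose from where the row before left it; what a row does not reach is not made up. A row lasts 1/10 s, in which the tool goes at most 50 mm and 8.59 degrees, less where a joint would pass 70% of its speed; a pose out of reach is approached as far as the arm can. A call with a gripper value outside its range is refused whole. The fingers move at their own pace and stop on an object; "newtons" is the grip in N (left out, the last holds). Time passes only in rows, so rows that do not move let the fingers close. It gives the time, the measured TCP pose, the force and the opening at its end, in the units of the state.
- status.get_obs(): the state, without advancing time (a new reading comes with each control period).
- cams.read_camera(name): name is "scene" or "side" or "wrist"; returns a dict with "pixels" (384x512x3 uint8, red, green, blue), "mtx" (3x3 intrinsics, pixels), "T" (4x4, takes a point from camera to world coordinates); the wrist camera has in their place "T_tool_cam" (4x4, takes a point from camera to tool coordinates, whose origin is the TCP and whose axes are the flange's). Camera axes: x right, y down, z forward; pixel columns grow to the right and rows downward; lengths in m; the calibration is good to about 2 mm. The wrist camera is an equidistant fisheye: a pixel r from the principal point sees the ray r / f radians off the axis. A picture is of the moment at which its call begins: read the wrist's pose just before it. There is no depth.
- order.hand_in(): hands the job in, once; it reports no verdict.
Trained networks look in the newest picture that a camera, given by its name, has taken for a name from the list of things; names that differ only in an ending like _2 or _b are one class to them, and where a whole thing is asked for, a point or a joint stands for the part that bears it (a point fixed in the world has none). Each returns a list of dicts, best first, with "score" (0 to 1); they miss things now and then, are a little off and sometimes report something else, mostly with a low value. They report only what shows in the picture. A call takes as long as a camera call. They do not tell look-alikes from the thing itself.
- models.silhouettes(camera, query): "region" (384x512 bool, what is visible of it) and "box" ([centre column, centre row, width, height] in pixels, round what is visible of it).
- models.place_of(camera, query): "position" ([row, column] in pixels: a listed point, or the origin of a listed thing).
The state is a dict: "t": time; "q": joint angles; "joint_vel": joint speeds; "joint_torque": joint torques, N m; "eef_pos": TCP position; "tool_rot": TCP orientation; "contact_force": force on the tool from outside, world axes, zero at the start; "torque": the same for the moment, N m; "gripper_width": opening from 0.0 (shut) to 1.0 (fully open).
Only numpy, scipy, OpenCV 4.12 (cv2) and the standard library are available. Lean on these libraries where they do the work, as an engineer would, in place of code of your own. Each camera call takes 0.05 s, during which the arm holds its last target.

TASK

Take the steel taper-shank arbor out of the wooden rack, set its shank down into the steel sleeve of the green socket block with only a light push that barely moves the sleeve, and let go of it. Then hold the brass drift in the gripper and drive the arbor down with the drift's white face, with light taps or a gentle press, until arbor and sleeve stop yielding, and lock the taper with a steady press of about 20 N held for about a second, never going over 40 N. Finally stand the drift upright on the bench clear of the socket block, and leave the mug, the bolt tin and the glue bottle where they are.

Things in the scene. Friction and masses are not known exactly. Their poses are not given: they have to be found in the camera images.
- socket_block: green block fixed to the bench, 86 x 86 x 56 mm high, 136 mm over its bolted feet (along its x); origin at the centre of its underside; the taper sleeve slides in its upright bore. With the arbor in, the sleeve yields to a push of 2 to 8 N on the arbor and stays where driven; 8 to 20 mm below its start (unseen, different each time) it goes solid and the push rises steeply
- block_top (a point): centre of the block's top face, 56 mm above the bench
- sleeve_top (a point): centre of the open mouth, at the rim, of the bright steel taper sleeve, 39 mm outside, that stands 9 to 33 mm proud of the block and slides stiffly straight down in its bore. The mouth is 26 mm wide; inside it narrows downward by 4 degrees a side (19 mm wide 52 mm lower)
- rack: brown wooden rack fixed to the bench, 70 x 116 x 70 mm high, origin at the centre of its underside, with two upright 31 mm through holes at y = -27 mm and +27 mm; the arbor hangs by its collar in the hole at y = -27 mm, the other is empty
- arbor: steel stub arbor, about 0.33 kg, upright; origin on its axis at the underside of its collar. Below: taper shank 54 mm long, 19 mm wide at the tip, 26 mm wide 4 mm below the collar. Above: collar 36 mm wide and 8 mm high, then a plain cylinder 26 mm wide up to z = 56 mm with a flat top. Seated, its origin lies 2 to 5 mm above the sleeve's rim; let go, it slides down and centres itself
- drift: brass hand drift, about 0.36 kg, standing upright on the bench, 110 mm high; origin at the centre of its underside. White nylon face at the bottom of a foot 32 mm wide up to z = 20 mm, grip 24 mm wide from z = 20 to 95 mm, knob 30 mm wide on top up to 110 mm
- enamel_mug: white enamel mug, 84 x 112 x 81 mm, bystander; origin at the centre of its underside
- bolt_tin: open tin with bolts, 67 mm wide, 47 mm high, bystander; origin at the centre of its underside
- glue_bottle: brown glue bottle with black cap, 33 x 50 x 126 mm, bystander; origin at the centre of its underside
Things that resemble listed ones, but are neither listed nor needed, are in the scene too. Leave any red look-alike of the arbor alone. There is more than one size of the socket_block; the job needs the larger.

How it is judged:
By the outcome, as a careful person would: the job done as asked, in the order asked, and still so for the second after the job is handed in, with the robot touching nothing.
It also fails if it takes over 72 s, if anything falls off the work surface, if the arm or the gripper's body presses on something with over 40 N, if the wrist force passes 120 N, or if a joint passes its speed limit or range.

## Working session

There is one attempt and no reset: what is moved stays moved. The work goes in short steps, Python scripts to look and compute and a tool call to move; the robot and the scene stay as the last step left them, time stands still between calls to the robot, and variables do not carry over. Pictures are saved under pics/ and viewed, and the job is handed in when it is done.

Besides the shell and the picture viewer there is one more tool, called after "Request:" in YAML: its name, and indented under it one key for each argument. move_arm: Moves the arm, as the interface text tells. Its arguments: {"type":"object","properties":{"steps":{"type":"array"},"newtons":{"type":"number"}},"required":["steps"]}

```bash
mkdir -p pics; ls; cat > h.py <<'E'
import numpy as np, cv2
from station import status, cams, order, models
def snap(n,f):
    c=cams.read_camera(n); cv2.imwrite('pics/'+f,c['pixels'][:,:,::-1]); return c
def ray(c,rc):
    K=np.array(c['mtx']);T=np.array(c['T']);d=np.linalg.inv(K)@np.array([rc[1],rc[0],1.]);return T[:3,3],T[:3,:3]@d
def atz(c,rc,z):
    o,d=ray(c,rc);return o+d*(z-o[2])/d[2]
def proj(c,p):
    T=np.linalg.inv(np.array(c['T']));q=np.array(c['mtx'])@(T[:3,:3]@np.array(p)+T[:3,3]);return q[:2]/q[2]
def tri(c1,p1,c2,p2):
    o1,d1=ray(c1,p1);o2,d2=ray(c2,p2);d1/=np.linalg.norm(d1);d2/=np.linalg.norm(d2)
    A=np.stack([d1,-d2],1);s=np.linalg.lstsq(A,o2-o1,rcond=None)[0]
    a=o1+d1*s[0];b=o2+d2*s[1];return (a+b)/2,np.linalg.norm(a-b)
E
python3 - <<'E'
from h import *
np.set_printoptions(precision=4,suppress=True)
o=status.get_obs();print(o)
C={n:snap(n,n+'0.png') for n in('scene','side','wrist')}
for n in('scene','side'):
    print(n,C[n]['T'][:3,3].tolist() if hasattr(C[n]['T'],'tolist') else C[n]['T'])
    for q in ['socket_block','block_top','sleeve_top','rack','arbor','drift','enamel_mug','bolt_tin','glue_bottle']:
        print(q,[(round(r['score'],2),np.round(r['position'],1).tolist()) for r in models.place_of(n,q)[:4]])
print(C['wrist']['T_tool_cam'],C['wrist']['mtx'])
E
```

```text
pics
{'t': 0.0, 'q': array([ 1.1519,  0.4778,  0.0224,  1.5564, -0.0115,  1.1093, -0.0831]), 'joint_vel': array([ 0.0007,  0.0008, -0.0001,  0.001 ,  0.0004,  0.001 , -0.001 ]), 'joint_torque': array([  0.    , -59.6448,   1.6075, -28.1197,   0.0123,   0.0091,
        -0.    ]), 'eef_pos': array([ 0.2062, -0.6421,  0.2313]), 'tool_rot': array([-0.0009,  0.9879,  0.1548, -0.0002]), 'contact_force': array([ 0.277 ,  0.3384, -0.9958]), 'torque': array([ 0.0101, -0.0241, -0.0302]), 'gripper_width': 0.9976735017044995}
scene [-0.19393481755991446, -0.6219595785458537, 0.5698896254868503]
socket_block [(0.78, [209.6, 177.8]), (0.59, [286.8, 238.0])]
block_top [(0.95, [192.1, 172.8]), (0.72, [270.9, 233.0])]
sleeve_top [(0.82, [181.7, 171.7]), (0.58, [261.9, 234.5])]
rack [(0.98, [223.0, 253.2])]
arbor [(0.92, [202.1, 261.4]), (0.82, [226.1, 232.8]), (0.65, [219.1, 299.3])]
drift [(0.63, [256.3, 328.2]), (0.59, [188.6, 172.3])]
enamel_mug [(0.78, [172.9, 247.6]), (0.59, [184.6, 172.4])]
bolt_tin [(0.88, [193.3, 283.8])]
glue_bottle [(0.86, [212.1, 321.5])]
side [1.3253716596023546, 0.380868224017157, 0.7708880890122419]
socket_block [(0.89, [224.0, 347.3]), (0.84, [167.8, 257.6]), (0.72, [203.5, 350.7])]
block_top [(0.88, [203.3, 350.6]), (0.83, [153.7, 255.6]), (0.49, [193.3, 191.8])]
sleeve_top [(0.86, [197.3, 351.5]), (0.65, [215.6, 266.7]), (0.41, [146.3, 256.3])]
rack [(0.7, [218.0, 264.1])]
arbor [(0.74, [169.8, 267.1]), (0.65, [195.1, 253.6]), (0.62, [187.4, 219.3])]
drift [(0.86, [192.1, 192.3])]
enamel_mug [(0.85, [306.9, 303.4]), (0.2, [247.6, 199.8])]
bolt_tin [(0.88, [268.3, 246.7]), (0.47, [191.3, 194.5])]
glue_bottle [(0.72, [250.4, 198.9])]
[[-0.0005 -0.952  -0.3062  0.0784]
 [ 1.     -0.0004 -0.0005 -0.0001]
 [ 0.0004 -0.3062  0.952  -0.141 ]
 [ 0.      0.      0.      1.    ]] [[297.3186   0.     257.3332]
 [  0.     297.3186 194.1572]
 [  0.       0.       1.    ]]
```

```bash
python3 -c "
import cv2
for n in('scene','side'):
    a=cv2.imread(f'pics/{n}0.png')
    r=a[130:330,110:390] if n=='scene' else a[120:340,150:420]
    cv2.imwrite(f'pics/{n}0b.png',cv2.resize(r,None,fx=2.7,fy=2.7,interpolation=cv2.INTER_CUBIC))
"
```

```text
(no output)
```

View pics/scene0b.png

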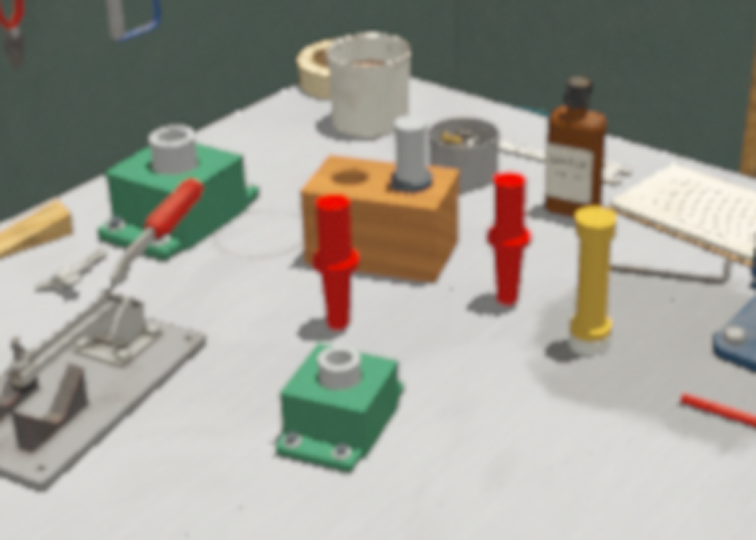

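View pics/side0b.png

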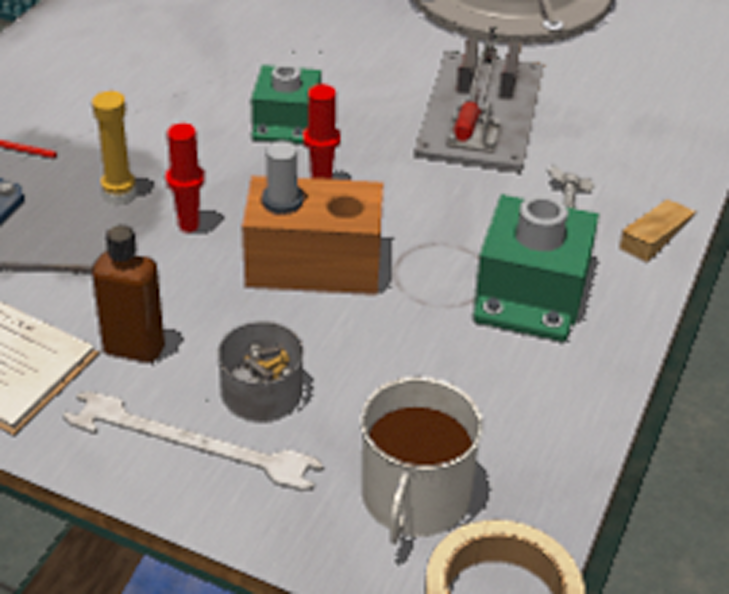

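View pics/wrist0.png

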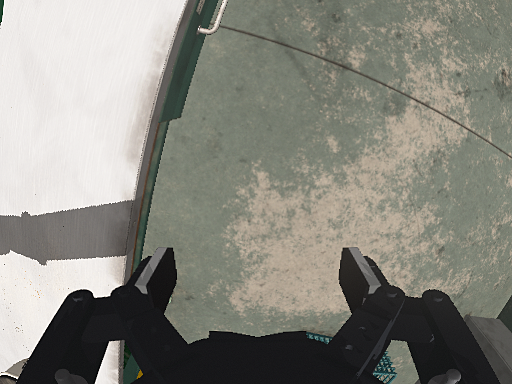

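View pics/scene0.png

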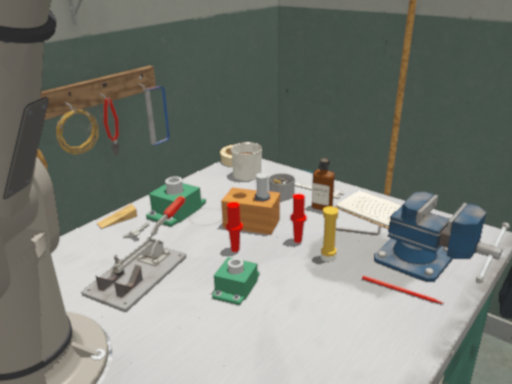

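```bash
python3 - <<'E'
from h import *
np.set_printoptions(precision=4,suppress=True)
S=cams.read_camera('scene');D=cams.read_camera('side')
P={'block':([209.6,177.8],[224.,347.3],0),'btop':([192.1,172.8],[203.3,350.6],.056),'sleeve':([181.7,171.7],[197.3,351.5],None),'rack':([223,253.2],[218,264.1],0),'arbor':([202.1,261.4],[195.1,253.6],.07),'drift':([256.3,328.2],[192.1,192.3],0),'mug':([172.9,247.6],[306.9,303.4],0),'tin':([193.3,283.8],[268.3,246.7],0),'glue':([212.1,321.5],[250.4,198.9],0)}
for k,(a,b,z) in P.items():
    p,e=tri(S,a,D,b); print(k,p,round(e,4), *( [] if z is None else [atz(S,a,z)[:2],atz(D,b,z)[:2]]))
# edges of rack/holes: via silhouettes
for n,C in(('scene',S),('side',D)):
    for q in('rack','drift','arbor','socket_block'):
        for r in models.silhouettes(n,q)[:3]: print(n,q,round(r['score'],2),np.round(r['box'],1))
E
```

```text
block [0.4795 0.1848 0.0039] 0.0018 [0.4842 0.1891] [0.4744 0.1844]
btop [0.4678 0.1825 0.0571] 0.0027 [0.4692 0.1823] [0.4651 0.1831]
sleeve [0.4728 0.1855 0.0806] 0.0013
rack [ 0.5426 -0.0004  0.0017] 0.0001 [0.5448 0.0014] [ 0.5409 -0.0012]
arbor [ 0.5433 -0.0263  0.0638] 0.0016 [ 0.534  -0.0328] [ 0.5508 -0.0233]
drift [ 0.5321 -0.2086  0.0017] 0.0032 [ 0.5333 -0.2061] [ 0.5311 -0.2114]
mug [0.7459 0.1851 0.0021] 0.0017 [0.7492 0.189 ] [0.7449 0.184 ]
tin [0.7055 0.0346 0.0008] 0.0049 [0.7078 0.0333] [0.7034 0.0363]
glue [ 0.6954 -0.0892 -0.0087] 0.0013 [ 0.6817 -0.0966] [ 0.7027 -0.0845]
scene rack 0.86 [251.4 211.8  59.6  48.2]
scene rack 0.73 [244.9 164.2  32.9  39. ]
scene drift 0.96 [330.5 236.   15.3  55.7]
scene arbor 0.8 [300.2 220.2  20.1  51.5]
scene arbor 0.76 [235.2 228.1  17.6  49.6]
scene arbor 0.64 [263.9 188.6  16.   27.7]
scene socket_block 0.96 [237.8 281.9  43.7  49. ]
scene socket_block 0.89 [176.8 201.1  61.3  49.2]
scene socket_block 0.29 [246.1 162.5  32.5  36.6]
side rack 0.75 [266.8 206.2  56.5  44.6]
side drift 0.88 [192.3 175.6  16.6  44.8]
side arbor 0.8 [220.2 186.8  12.4  40.1]
side arbor 0.8 [270.9 167.9  16.6  35.3]
side arbor 0.63 [255.  185.3   6.6  29.6]
side socket_block 0.94 [257.  159.3  25.8  27.6]
side socket_block 0.83 [348.9 218.8  47.8  53.2]
```

```bash
python3 - <<'E'
from h import *
np.set_printoptions(precision=4,suppress=True)
S=cams.read_camera('scene');D=cams.read_camera('side')
for n,C in(('scene',S),('side',D)):
    for q in('arbor','drift'):
        for r in models.silhouettes(n,q)[:3]:
            m=r['region'];v,u=np.nonzero(m); 
            bot=v.max();ub=u[v>=bot-3].mean()
            print(n,q,atz(C,[bot-1.5,ub],0), 'top',atz(C,[v.min()+2,u[v<=v.min()+4].mean()],.11))
# project candidates back
for p in [(.543,-.027,.126),(.543,-.027,.07),(.543,.027,.07),(.472,.1845,.0806),(.532,-.2085,.11),(.4755,.184,.056),(.508,.058,.07),(.508,-.058,.07),(.578,.058,.07),(.578,-.058,.07)]:
    print(p,proj(S,p),proj(D,p))
E
```

```text
scene arbor [ 0.4344 -0.0401  0.    ] top [ 0.4324 -0.042   0.11  ]
scene arbor [ 0.5419 -0.1251  0.    ] top [ 0.5424 -0.1252  0.11  ]
scene arbor [0.6486 0.0558 0.    ] top [ 0.5734 -0.0041  0.11  ]
scene drift [ 0.5237 -0.2123  0.    ] top [ 0.5338 -0.2058  0.11  ]
scene drift [ 0.5261 -0.0358  0.    ] top [ 0.4951 -0.0152  0.11  ]
side arbor [ 0.4824 -0.06    0.    ] top [ 0.5253 -0.0348  0.11  ]
side arbor [ 0.4128 -0.05    0.    ] top [ 0.4365 -0.0403  0.11  ]
side arbor [ 0.5411 -0.1267  0.    ] top [ 0.5413 -0.1231  0.11  ]
side drift [ 0.5353 -0.2067  0.    ] top [ 0.5271 -0.2095  0.11  ]
(0.543, -0.027, 0.126) [261.4164 176.755 ] [253.3324 173.3459]
(0.543, -0.027, 0.07) [261.8626 199.8125] [253.7007 192.7831]
(0.543, 0.027, 0.07) [243.1634 193.1728] [274.7601 199.1732]
(0.472, 0.1845, 0.0806) [171.9991 182.0186] [351.4612 196.8481]
(0.532, -0.2085, 0.11) [331.4793 209.765 ] [188.832  157.1199]
(0.4755, 0.184, 0.056) [174.3    190.9281] [349.569  206.0328]
(0.508, 0.058, 0.07) [222.5959 195.1368] [293.3023 194.252 ]
(0.508, -0.058, 0.07) [263.0713 210.1027] [248.7689 181.1223]
(0.578, 0.058, 0.07) [242.7561 184.1503] [280.8045 212.03  ]
(0.578, -0.058, 0.07) [282.6619 197.7764] [234.8147 197.6572]
```

Request:
move_arm:
  steps: [1,0,4,3,0,0,0,1,2,4,3,0,0,0,1,2.5,4,1,0,0,-5,1,2.5,4,0,0,0,-5,1,2.5,4,0,0,0,-5,1,2.5,4,0,0,0,-3,1,2.5,4,0,0,0,0,1,2.5,4,0,0,0,0]

```text
t: 2.65
eef_pos: [0.3757, -0.3238, 0.3005]
tool_rot: [0.0, 1.0, -0.002, 0.0]
contact_force: [1.0, -0.6, 0.6]
gripper_width: 1.002
```

Request:
move_arm:
  steps: [1,2,4.5,0,0,0,0,1,2.5,4,0,0,0,0,1,2.5,4.2,0,0,0,0,1,2.5,4.2,0,0,0,0,1,2.5,4.2,-1,0,0,0,1,2,4.2,-1,0,0,0,1,2,4.2,0,0,0,0,1,0,0,0,0,0,0]

```text
t: 3.45
eef_pos: [0.5368, -0.0228, 0.2803]
tool_rot: [-0.002, 1.0, 0.003, 0.001]
contact_force: [-0.3, -0.2, 0.2]
gripper_width: 1.0
```

```bash
cat >> h.py <<'E'
from scipy.spatial.transform import Rotation as R
def wr(f):
    o=status.get_obs();c=snap('wrist',f)
    w=o['tool_rot'];T=np.eye(4);T[:3,:3]=R.from_quat([w[1],w[2],w[3],w[0]]).as_matrix();T[:3,3]=o['eef_pos']
    c['Tw']=T@np.array(c['T_tool_cam']);return c,o
def wray(c,rc):
    K=np.array(c['mtx']);x=(rc[1]-K[0,2])/K[0,0];y=(rc[0]-K[1,2])/K[1,1];r=np.hypot(x,y)
    d=np.array([np.sin(r)*x/r,np.sin(r)*y/r,np.cos(r)]) if r>1e-9 else np.array([0,0,1.])
    return c['Tw'][:3,3],c['Tw'][:3,:3]@d
def watz(c,rc,z):
    o,d=wray(c,rc);return o+d*(z-o[2])/d[2]
def wproj(c,p):
    T=np.linalg.inv(c['Tw']);q=T[:3,:3]@np.array(p)+T[:3,3];th=np.arctan2(np.hypot(q[0],q[1]),q[2]);s=th/np.hypot(q[0],q[1]);K=np.array(c['mtx'])
    return np.array([K[0,2]+K[0,0]*q[0]*s,K[1,2]+K[1,1]*q[1]*s])
E
python3 - <<'E'
from h import *
np.set_printoptions(precision=4,suppress=True)
c,o=wr('w1.png');print(o['eef_pos'],o['tool_rot'],o['contact_force'])
for q in('arbor','rack','drift'):
    for r in models.place_of('wrist',q)[:3]: print(q,round(r['score'],2),np.round(r['position'],1),watz(c,r['position'],0.07 if q=='arbor' else 0))
for p in [(.543,-.027,.126),(.543,-.027,.07),(.543,.027,.07)]: print(p,wproj(c,p))
E
```

```text
[ 0.5368 -0.0228  0.2803] [-0.0019  1.      0.0035  0.0007] [-0.3219 -0.1982  0.2458]
arbor 0.91 [237.8 264.5] [ 0.4424 -0.0318  0.07  ]
arbor 0.89 [158.4 257.1] [ 0.5475 -0.0214  0.07  ]
arbor 0.66 [163.6 335. ] [ 0.5427 -0.1174  0.07  ]
rack 0.7 [157.3 239.5] [0.5356 0.0042 0.    ]
drift 0.56 [165.7 376.8] [ 0.5271 -0.2039  0.    ]
(0.543, -0.027, 0.126) [262.2694 173.1298]
(0.543, -0.027, 0.07) [261.7222 162.1286]
(0.543, 0.027, 0.07) [217.1333 162.0037]
```

View pics/w1.png

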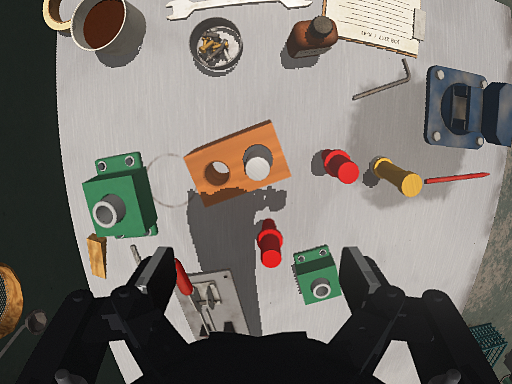

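```bash
python3 - <<'E'
from h import *
a=cv2.imread('pics/w1.png');cv2.imwrite('pics/w1b.png',cv2.resize(a[110:220,170:310],None,fx=5,fy=5,interpolation=cv2.INTER_CUBIC))
a=cv2.imread('pics/scene0.png');b=cv2.imread('pics/side0.png')
f=lambda a:cv2.resize(a,None,fx=6,fy=6,interpolation=cv2.INTER_CUBIC)
cv2.imwrite('pics/z.png',np.hstack([f(a[165:235,215:280]),f(b[165:235,235:300])]))
E
```

```text
(no output)
```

View pics/w1b.png

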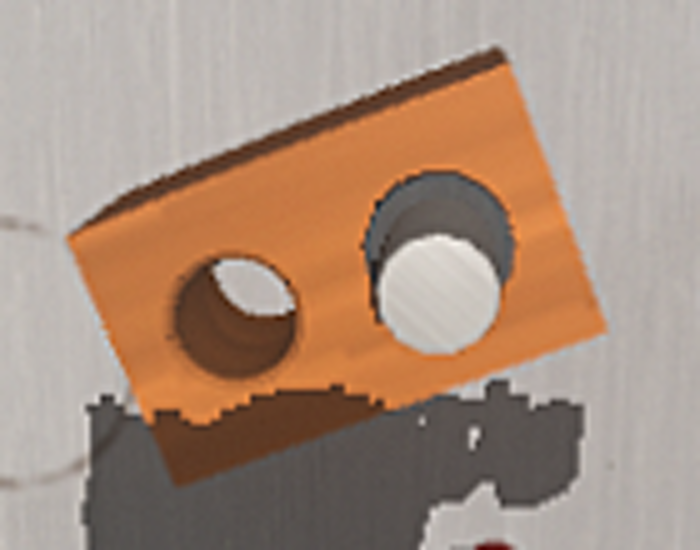

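View pics/z.png

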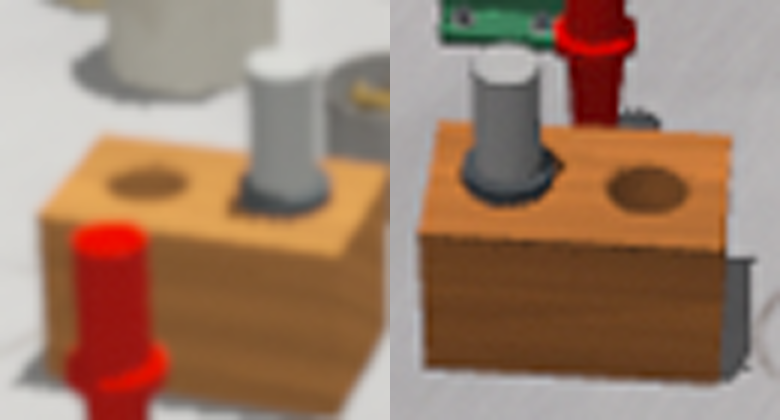

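```bash
python3 - <<'E'
from h import *
np.set_printoptions(precision=4,suppress=True)
o=status.get_obs();c,o=wr('w2.png');S=cams.read_camera('scene');D=cams.read_camera('side')
print('top w',watz(c,[168.8,257.8],.126),'scene',atz(S,[175.3,262.2],.126),'side',atz(D,[175.8,254.2],.126))
print('hole w',watz(c,[173.4,217.2],.07))
# collar circle: crop center (439,240) approx r 75
print('collar w',watz(c,[110+247/5,170+439/5],.078))
# drift, large block
for q,z in(('drift',0),('socket_block',0),('block_top',.056),('sleeve_top',.08)):
    for r in models.place_of('wrist',q)[:2]: print(q,round(r['score'],2),np.round(r['position'],1),watz(c,r['position'],z))
a=cv2.imread('pics/w2.png');f=lambda a:cv2.resize(a,None,fx=6,fy=6,interpolation=cv2.INTER_CUBIC)
cv2.imwrite('pics/z2.png',np.hstack([f(a[145:245,75:160])]))
cv2.imwrite('pics/z3.png',np.hstack([f(a[140:210,350:440])]))
E
```

```text
top w [ 0.5452 -0.0324  0.126 ] scene [ 0.5498 -0.0238  0.126 ] side [ 0.5505 -0.021   0.126 ]
hole w [0.527  0.0172 0.07  ]
collar w [ 0.5455 -0.0325  0.078 ]
drift 0.9 [160.5 370.2] [ 0.5301 -0.2026  0.    ]
socket_block 0.79 [197.5 122.6] [0.4732 0.1847 0.    ]
socket_block 0.61 [268.3 309.5] [ 0.3466 -0.1182  0.    ]
block_top 0.7 [211.1 106.3] [0.4711 0.1866 0.056 ]
block_top 0.63 [284.4 314.7] [ 0.3527 -0.117   0.056 ]
sleeve_top 0.9 [216.7  95.3] [0.4719 0.1923 0.08  ]
sleeve_top 0.69 [154.8 233.6] [ 0.5516 -0.0043  0.08  ]
```

View pics/z2.png

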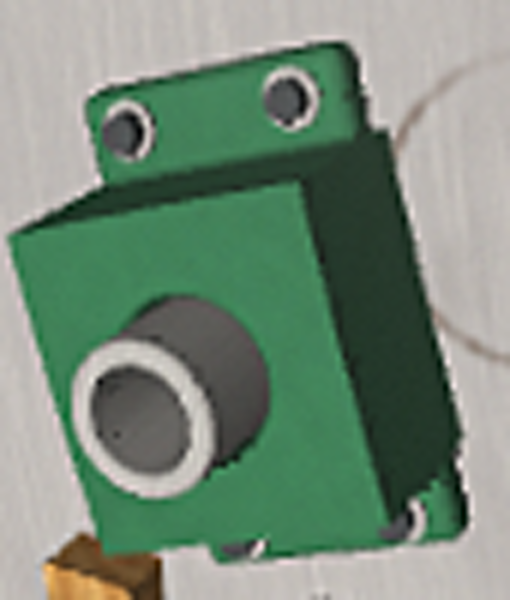

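View pics/z3.png

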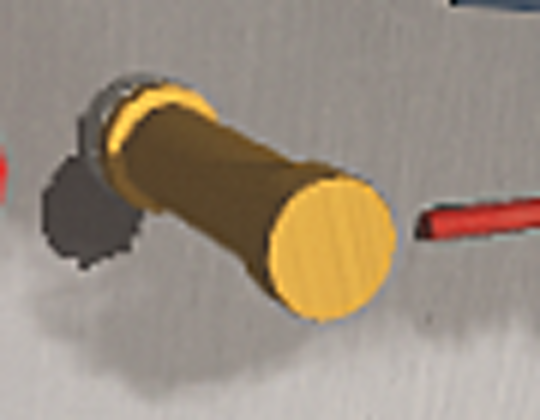

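```bash
python3 - <<'E'
from h import *
np.set_printoptions(precision=4,suppress=True)
c,o=wr('w3.png');S=cams.read_camera('scene');D=cams.read_camera('side')
print(o['eef_pos'],o['tool_rot'],c['Tw'])
def cmp(n,w,s,d,z): print(n,watz(c,w,z)[:2],atz(S,s,z)[:2],atz(D,d,z)[:2],tri(S,s,D,d))
cmp('hole',[173.4,217.2],[195.5,239.5],[196.7,277.5],.07)
cmp('top',[168.8,257.8],[175.3,262.2],[175.8,254.2],.126)
cmp('drifttop',[181.3,405],[209.5,330.5],[157,190.5],.11)
cmp('sleeve',[145+418/6,75+145/6],[181.7,171.7],[197.3,351.5],.0806)
a=cv2.imread('pics/scene0.png');b=cv2.imread('pics/side0.png')
f=lambda a:cv2.resize(a,None,fx=6,fy=6,interpolation=cv2.INTER_CUBIC)
cv2.imwrite('pics/z4.png',np.hstack([f(a[165:235,145:210]),f(b[180:250,320:385])]))
cv2.imwrite('pics/z5.png',np.hstack([f(a[200:270,300:360]),f(b[145:215,165:225])]))
E
```

```text
[ 0.5349 -0.0312  0.2803] [ 0.0001  1.     -0.0023  0.0001] [[-0.005  -0.952  -0.3061  0.6133]
 [-1.      0.0047  0.0018 -0.0315]
 [-0.0002  0.3061 -0.952   0.4213]
 [ 0.      0.      0.      1.    ]]
hole [0.5272 0.0181] [0.5293 0.0262] [0.5321 0.0289] (array([0.531 , 0.0281, 0.0688]), np.float64(0.000624332834543435))
top [ 0.5454 -0.0316] [ 0.5498 -0.0238] [ 0.5505 -0.021 ] (array([ 0.5505, -0.022 ,  0.1254]), np.float64(0.0018523225666356902))
drifttop [ 0.5283 -0.2057] [ 0.5318 -0.2064] [ 0.5298 -0.2051] (array([ 0.5306, -0.2059,  0.1103]), np.float64(0.0021759774280100405))
sleeve [0.4753 0.1856] [0.4728 0.1864] [0.4735 0.1851] (array([0.4728, 0.1855, 0.0806]), np.float64(0.0013219480823512407))
```

View pics/z4.png

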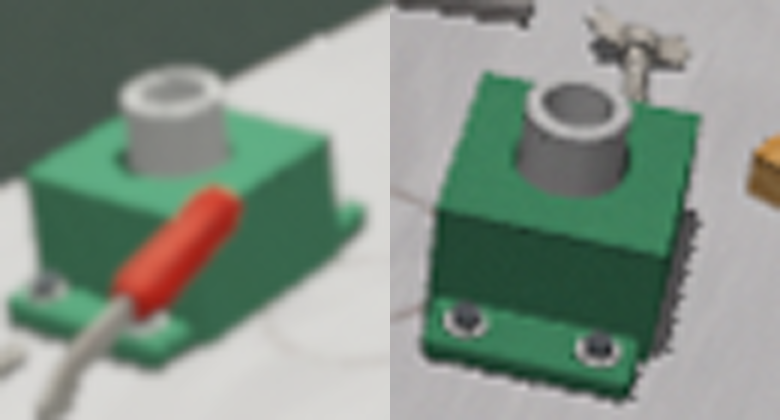

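View pics/z5.png

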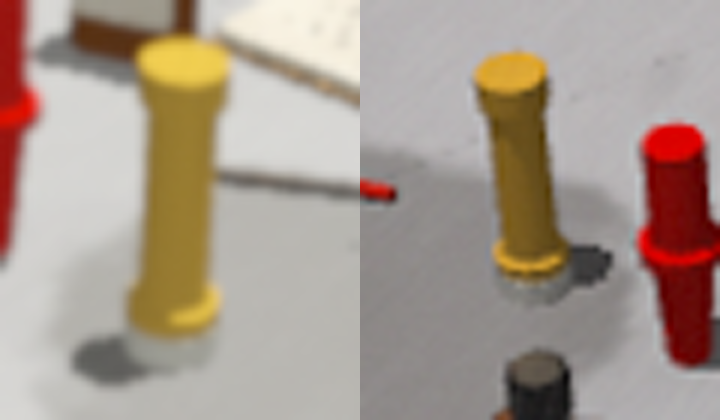

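Request:
move_arm:
  steps: [1,1.4,0.8,-4,0,0,0,1,0,0,-4,0,0,0,1,0,0,0,0,0,0,1,0,0,0,0,0,0,1,0,0,0,0,0,0]

```text
t: 4.65
eef_pos: [0.5503, -0.0226, 0.2023]
tool_rot: [0.0, 1.0, -0.002, 0.002]
contact_force: [0.1, 0.0, -0.5]
gripper_width: 0.999
```

```bash
python3 - <<'E'
from h import *
np.set_printoptions(precision=4,suppress=True)
c,o=wr('w4.png');print(o['eef_pos'],o['tool_rot'],status.get_obs()['eef_pos'])
a=cv2.imread('pics/w4.png');cv2.imwrite('pics/w4b.png',cv2.resize(a[110:250,170:310],None,fx=4,fy=4,interpolation=cv2.INTER_CUBIC))
print(wproj(c,(.549,-.0225,.126)))
E
```

```text
[ 0.5503 -0.0226  0.2023] [ 0.      1.     -0.0019  0.0015] [ 0.5504 -0.0226  0.2025]
[257.4691 206.4135]
```

View pics/w4b.png

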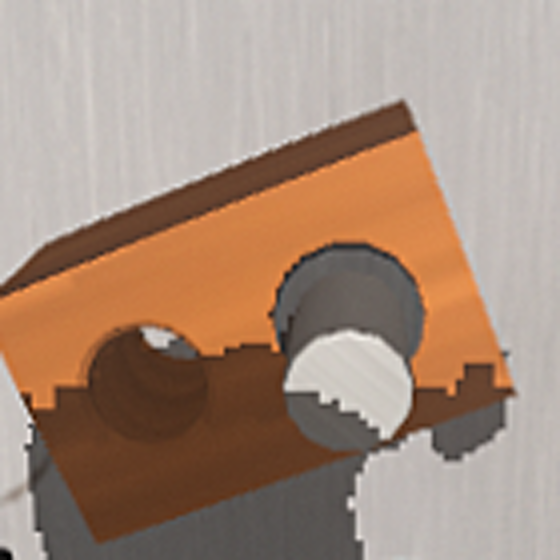

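Request:
move_arm:
  newtons: 40
  steps: [1,-0.15,0,-4,0,0,0,1,0,0,-4,0,0,0,1,0,0,-1.4,0,0,0,1,0,0,0,0,0,0,0,0,0,0,0,0,0,-0.6,0,0,0,0,0,0,-1,0,0,0,0,0,0,-1,0,0,0,0,0,0]

```text
t: 5.5
eef_pos: [0.5482, -0.0226, 0.1073]
tool_rot: [0.0, 1.0, -0.002, 0.001]
contact_force: [-0.4, -0.9, 0.0]
gripper_width: 0.33
```

Request:
move_arm:
  steps: [-1,0,0,0,0,0,0,-1,0,0,0,0,0,0,-1,0,0,0,0,0,0,-1,0,0,0,0,0,0]

```text
t: 5.9
eef_pos: [0.5483, -0.0223, 0.1072]
tool_rot: [0.0, 1.0, -0.002, 0.001]
contact_force: [-1.1, 0.7, 7.2]
gripper_width: 0.282
```

```bash
python3 - <<'E'
from h import *
c,o=wr('w5.png');print(o['eef_pos'],o['gripper_width'],o['contact_force'])
E
```

```text
[ 0.54825575 -0.02231755  0.10722973] 0.28200906159849715 [-1.10649129  0.69126317  7.2054633 ]
```

View pics/w5.png

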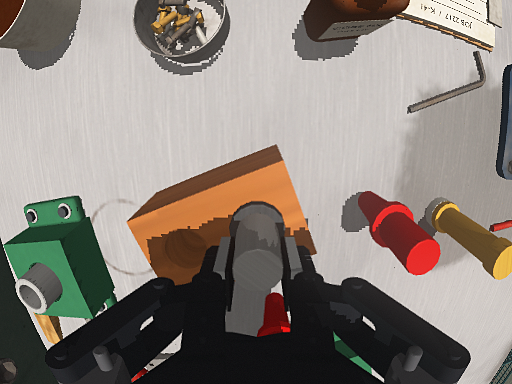

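Request:
move_arm:
  steps: [-1,0,0,1,0,0,0,-1,0,0,3,0,0,0,-1,0,0,4,0,0,0,-1,0,0,3,0,0,0,-1,0,0,0,0,0,0,-1,0,0,0,0,0,0,-1,0,0,0,0,0,0]

```text
t: 6.65
eef_pos: [0.5461, -0.0228, 0.2145]
tool_rot: [0.0, 1.0, -0.002, -0.002]
contact_force: [-0.9, -0.8, -3.4]
gripper_width: 0.285
```

```bash
python3 - <<'E'
from h import *
c,o=wr('w6.png');print(o['eef_pos'],o['gripper_width'],o['contact_force'])
a=snap('side','s6.png')['pixels'];b=snap('scene','c6.png')['pixels']
f=lambda a:cv2.resize(a,None,fx=4,fy=4,interpolation=cv2.INTER_CUBIC)[:,:,::-1]
cv2.imwrite('pics/z6.png',np.hstack([f(a[110:230,210:310]),f(b[120:240,210:310])]))
E
```

```text
[ 0.54608053 -0.02278588  0.21450457] 0.2850637671834322 [-0.87630562 -0.79437224 -3.35420846]
```

View pics/z6.png

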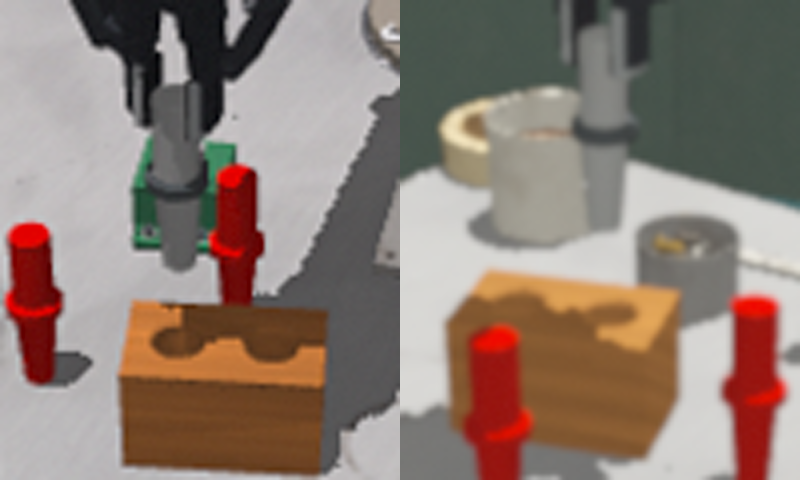

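Request:
move_arm:
  steps: [-1,-1.3,4,0,0,0,0,-1,-1.5,4.2,0,0,0,0,-1,-1.5,4.2,0,0,0,0,-1,-1.5,4.2,0,0,0,0,-1,-1.5,4.2,0,0,0,0,-1,0,0,0,0,0,0,-1,0,0,0,0,0,0,-1,0,0,0,0,0,0]

```text
t: 7.6
eef_pos: [0.4746, 0.1842, 0.2155]
tool_rot: [0.001, 1.0, -0.002, -0.001]
contact_force: [1.3, -0.7, -3.3]
gripper_width: 0.289
```

```bash
python3 - <<'E'
from h import *
np.set_printoptions(precision=4,suppress=True)
c,o=wr('w7.png');print(o['eef_pos'],o['tool_rot'],o['gripper_width'],o['contact_force'])
a=snap('side','s7.png');b=snap('scene','c7.png')
print('old collar',tri(b,[153,261.5],a,[156.7,254.5]))
f=lambda a:cv2.resize(a,None,fx=6,fy=6,interpolation=cv2.INTER_CUBIC)[:,:,::-1]
cv2.imwrite('pics/z7.png',np.hstack([f(a['pixels'][135:235,320:380]),f(b['pixels'][115:215,140:200])]))
E
```

```text
[0.4746 0.1842 0.2155] [ 0.0005  1.     -0.0023 -0.0005] 0.28934413168544487 [ 1.2596 -0.715  -3.32  ]
old collar (array([ 0.5504, -0.0209,  0.1773]), np.float64(0.0025282606013895823))
```

View pics/z7.png

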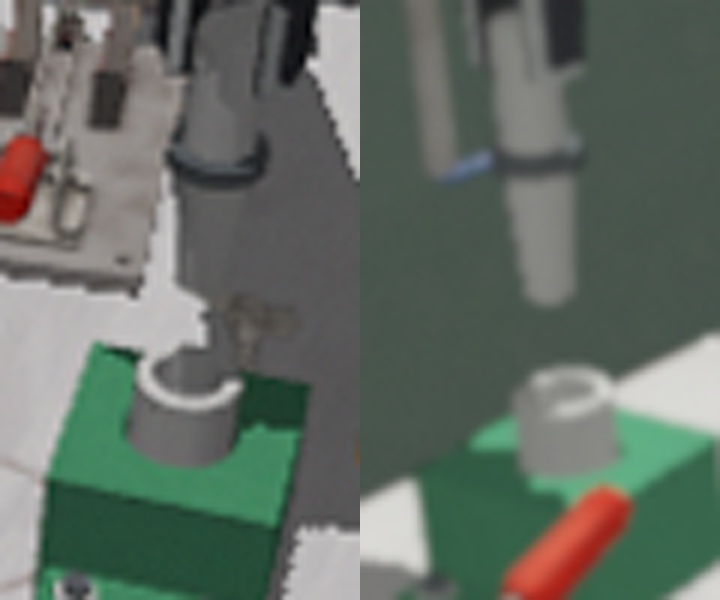

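View pics/w7.png

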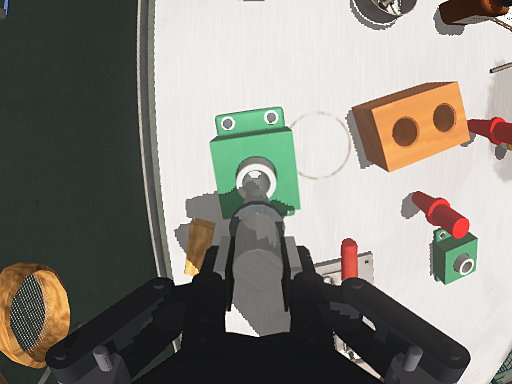

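```bash
python3 - <<'E'
from h import *
np.set_printoptions(precision=4,suppress=True)
c,o=wr('w8.png');a=cams.read_camera('side');b=cams.read_camera('scene')
g=lambda X,o,s=6:(X+.5)/s-.5+o
# sleeve
s=[g(92,165),g(172,145)];d=[g(110,180),g(188,320)]
print('sleeve tri',tri(b,s,a,d))
# arbor collar bottom/tip centre now
print('collar ctr', tri(b,[g(155,115),g(178,140)],a,[g(157,135),g(218,320)]))
img=c['pixels'][:,:,::-1].copy();img=cv2.resize(img,None,fx=4,fy=4,interpolation=cv2.INTER_CUBIC)
th=np.linspace(0,2*np.pi,60)
def circ(x,y,z,r,col):
    p=[wproj(c,(x+r*np.cos(t),y+r*np.sin(t),z)) for t in th]
    cv2.polylines(img,[np.int32([((q[0]+.5)*4-.5,(q[1]+.5)*4-.5) for q in p])],True,col,1)
circ(.473,.1855,.0806,.0195,(0,0,255));circ(.473,.1855,.0806,.013,(0,0,255))
e=o['eef_pos'];zo=e[2]-.037
circ(e[0],e[1],zo-.054,.0095,(255,0,0));circ(e[0],e[1],zo+.056,.013,(255,0,0));circ(e[0],e[1],zo+.008,.018,(255,0,0))
cv2.imwrite('pics/z8.png',img[480:1080,750:1300])
E
```

```text
sleeve tri (array([0.4783, 0.1857, 0.083 ]), np.float64(0.00151148809271342))
collar ctr (array([0.4772, 0.1842, 0.1825]), np.float64(1.7333262765410686e-05))
```

View pics/z8.png

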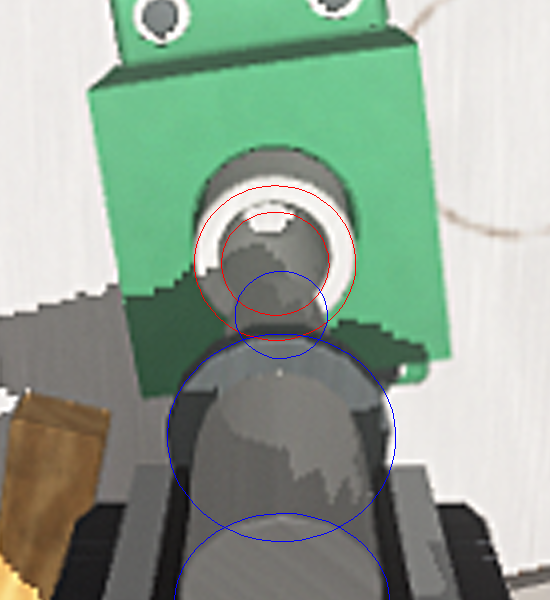

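Request:
move_arm:
  steps: [-1,0.1,0.1,-3,0,0,0,-1,0,0,-2,0,0,0,-1,0,0,-1,0,0,0,-1,0,0,-1,0,0,0,-1,0,0,0,0,0,0,-1,0,0,0,0,0,0]

```text
t: 8.5
eef_pos: [0.4759, 0.1865, 0.1466]
tool_rot: [-0.0, 1.0, -0.002, 0.0]
contact_force: [0.2, -0.9, -3.2]
gripper_width: 0.287
```

Request:
move_arm:
  steps: [-1,0,0,-0.5,0,0,0,-1,0,0,-0.4,0,0,0,-1,0,0,0,0,0,0,-1,0,0,0,0,0,0]

```text
t: 8.9
eef_pos: [0.4755, 0.1862, 0.1371]
tool_rot: [0.0, 1.0, -0.002, -0.0]
contact_force: [1.6, -3.2, -2.9]
gripper_width: 0.289
```

```bash
python3 - <<'E'
from h import *
np.set_printoptions(precision=4,suppress=True)
c,o=wr('w9.png');print(o['eef_pos'],o['tool_rot'],o['contact_force'],o['torque'])
a=snap('side','s9.png');b=snap('scene','c9.png')
f=lambda a:cv2.resize(a,None,fx=6,fy=6,interpolation=cv2.INTER_CUBIC)[:,:,::-1]
cv2.imwrite('pics/z9.png',np.hstack([f(a['pixels'][135:235,320:380]),f(b['pixels'][115:215,140:200])]))
E
```

```text
[0.4755 0.1862 0.1371] [ 0.0002  1.     -0.0017 -0.0001] [ 1.6007 -3.16   -2.8982] [-0.5209 -0.1348  0.0109]
```

View pics/z9.png

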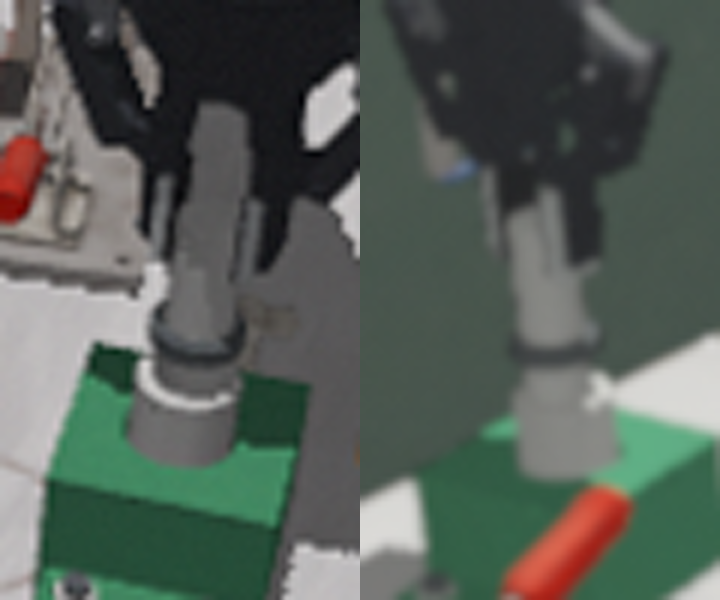

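Request:
move_arm:
  steps: [-1,0,-0.15,0,0,0,0,-1,0,0,0,0,0,0,-1,0,0,0,0,0,0]

```text
t: 9.35
eef_pos: [0.4756, 0.1854, 0.1373]
tool_rot: [-0.0, 1.0, -0.002, 0.0]
contact_force: [0.6, -0.1, -3.3]
gripper_width: 0.286
```

Request:
move_arm:
  steps: [-1,0,-0.05,-0.4,0,0,0,-1,0,0,-0.3,0,0,0,-1,0,0,0,0,0,0,-1,0,0,0,0,0,0]

```text
t: 9.75
eef_pos: [0.4756, 0.1847, 0.13]
tool_rot: [-0.0, 1.0, -0.002, -0.0]
contact_force: [-0.1, 0.9, -3.7]
gripper_width: 0.29
```

Request:
move_arm:
  steps: [-1,0,0.03,-0.3,0,0,0,-1,0,0,0,0,0,0,-1,0,0,0,0,0,0]

```text
t: 10.05
eef_pos: [0.4756, 0.1849, 0.1271]
tool_rot: [-0.0, 1.0, -0.002, 0.0]
contact_force: [0.6, 0.5, -3.2]
gripper_width: 0.285
```

```bash
python3 - <<'E'
from h import *
np.set_printoptions(precision=4,suppress=True)
c,o=wr('w10.png');print(o['eef_pos'],o['tool_rot'],o['contact_force'],o['torque'])
a=snap('side','s10.png');b=snap('scene','c10.png')
f=lambda a:cv2.resize(a,None,fx=6,fy=6,interpolation=cv2.INTER_CUBIC)[:,:,::-1]
cv2.imwrite('pics/z10.png',np.hstack([f(a['pixels'][135:235,320:380]),f(b['pixels'][115:215,140:200])]))
E
```

```text
[0.4756 0.1849 0.1271] [-0.0001  1.     -0.0016  0.    ] [ 0.6201  0.5411 -3.204 ] [ 0.1529 -0.2598 -0.0044]
```

View pics/z10.png

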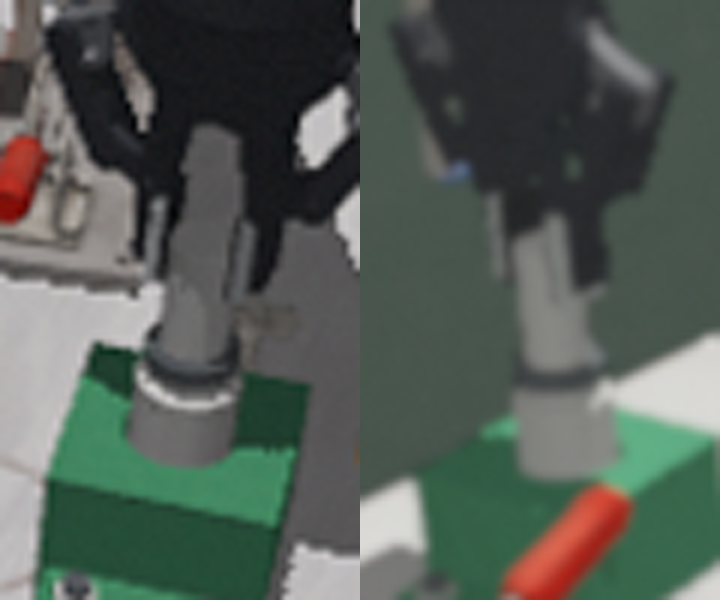

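Request:
move_arm:
  steps: [-1,0,0,-0.1,0,0,0,-1,0,0,-0.1,0,0,0,-1,0,0,0,0,0,0]

```text
t: 10.5
eef_pos: [0.4757, 0.1848, 0.1252]
tool_rot: [-0.0, 1.0, -0.002, 0.0]
contact_force: [1.5, 1.0, -1.6]
gripper_width: 0.285
```

Request:
move_arm:
  steps: [-1,0,0,-0.1,0,0,0,-1,0,0,0,0,0,0]

```text
t: 10.7
eef_pos: [0.4758, 0.1848, 0.1243]
tool_rot: [-0.0, 1.0, -0.002, 0.0]
contact_force: [1.0, 1.2, -0.8]
gripper_width: 0.285
```

Request:
move_arm:
  steps: [-1,0,0,-0.1,0,0,0,-1,0,0,0,0,0,0]

```text
t: 10.9
eef_pos: [0.4758, 0.1849, 0.1234]
tool_rot: [-0.0, 1.0, -0.002, 0.0]
contact_force: [1.0, -0.0, 1.0]
gripper_width: 0.289
```

Request:
move_arm:
  steps: [-0.2,0,0,0,0,0,0,-0.1,0,0,0,0,0,0,0.2,0,0,0,0,0,0,0.5,0,0,0,0,0,0,0.5,0,0,0,0,0,0]

```text
t: 11.4
eef_pos: [0.4754, 0.1847, 0.1231]
tool_rot: [0.0, 1.0, -0.002, -0.0]
contact_force: [-0.6, -0.5, -0.9]
gripper_width: 0.748
```

```bash
python3 - <<'E'
from h import *
np.set_printoptions(precision=4,suppress=True)
c,o=wr('w11.png');print(o['eef_pos'],o['tool_rot'],o['contact_force'],o['gripper_width'])
a=snap('side','s11.png');b=snap('scene','c11.png')
f=lambda a:cv2.resize(a,None,fx=6,fy=6,interpolation=cv2.INTER_CUBIC)[:,:,::-1]
cv2.imwrite('pics/z11.png',np.hstack([f(a['pixels'][135:235,320:380]),f(b['pixels'][115:215,140:200])]))
E
```

```text
[0.4754 0.1847 0.1231] [ 0.      1.     -0.0017 -0.0001] [-0.618  -0.4913 -0.9339] 0.7482062070088916
```

View pics/z11.png

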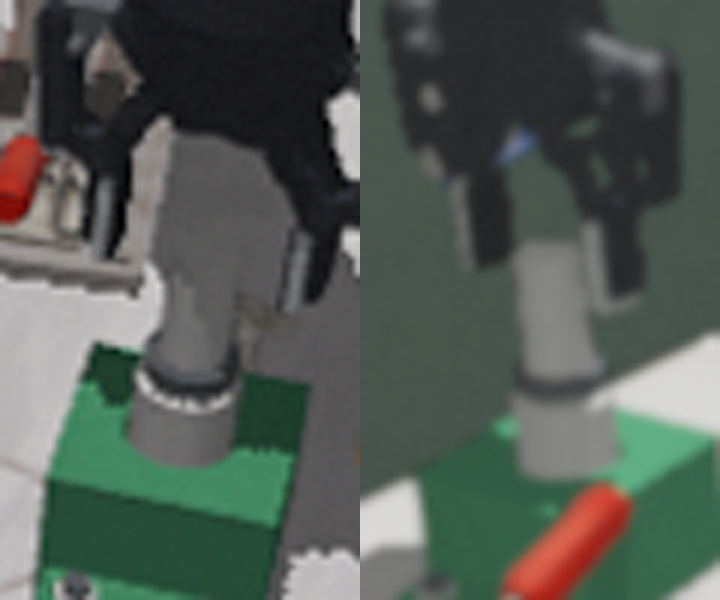

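Request:
move_arm:
  steps: [1,0,0,2,0,0,0,1,0,0,5,0,0,0,1,0,0,5,0,0,0,1,0.5,-3,4,0,0,0,1,0.7,-4.5,1.5,0,0,0,1,0.7,-4.5,0,0,0,0,1,0.7,-4.5,0,0,0,0,1,0.7,-4.5,0,0,0,0]

```text
t: 12.35
eef_pos: [0.5084, -0.0269, 0.2984]
tool_rot: [0.0, 1.0, -0.002, 0.0]
contact_force: [0.5, 0.5, -0.1]
gripper_width: 0.998
```

```bash
python3 - <<'E'
from h import *
np.set_printoptions(precision=4,suppress=True)
o=status.get_obs();print(o['q'],o['eef_pos'],o['contact_force'])
a=snap('side','s12.png');b=snap('scene','c12.png')
f=lambda a:cv2.resize(a,None,fx=6,fy=6,interpolation=cv2.INTER_CUBIC)[:,:,::-1]
cv2.imwrite('pics/z12.png',np.hstack([f(a['pixels'][135:235,320:380]),f(b['pixels'][115:215,140:200])]))
E
```

```text
[ 0.2601  0.1652 -0.3707  1.8433  0.0659  1.1441 -1.7073] [ 0.5084 -0.0269  0.2984] [ 0.4833  0.5341 -0.0774]
```

View pics/z12.png

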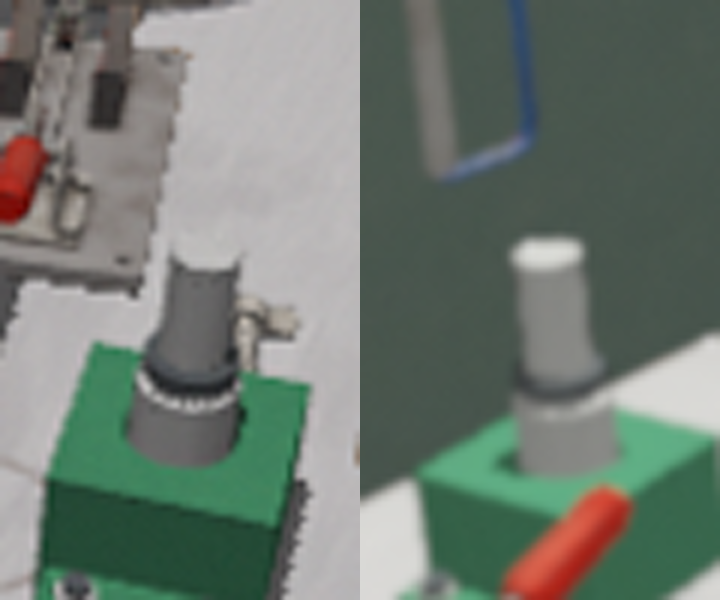

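Request:
move_arm:
  steps: [1,0.3,-2.5,0,0,0,8.2,1,0.3,-2.5,0,0,0,8.2,1,0.3,-2.5,0,0,0,8.2,1,0.3,-2.5,0,0,0,8.2,1,0.3,-2.5,0,0,0,8.2,1,0.3,-2.5,0,0,0,8.2,1,0.3,-2.5,0,0,0,8.2,1,0,-0.4,0,0,0,8.2]

```text
t: 13.25
eef_pos: [0.5292, -0.2074, 0.2975]
tool_rot: [0.0, 0.841, 0.541, -0.001]
contact_force: [-0.9, 0.3, 1.0]
gripper_width: 1.004
```

Request:
move_arm:
  steps: [1,0,0,-3,0,0,8.2,1,0,0,-3,0,0,8.2,1,0,0,-3,0,0,8,1,0,0,0,0,0,0,1,0,0,0,0,0,0,1,0,0,0,0,0,0]

```text
t: 13.85
eef_pos: [0.5307, -0.2041, 0.2098]
tool_rot: [0.001, 0.709, 0.705, 0.001]
contact_force: [0.3, 0.4, -0.2]
gripper_width: 0.999
```

```bash
python3 - <<'E'
from h import *
np.set_printoptions(precision=4,suppress=True)
c,o=wr('w13.png');print(o['q'],o['eef_pos'],o['tool_rot'],o['contact_force'])
p=[.53,-.2057]
print(wproj(c,p+[.11]),wproj(c,p+[0]))
img=cv2.resize(c['pixels'][:,:,::-1],None,fx=4,fy=4,interpolation=cv2.INTER_CUBIC)
th=np.linspace(0,2*np.pi,60)
def circ(x,y,z,r,col):
    q=[wproj(c,(x+r*np.cos(t),y+r*np.sin(t),z)) for t in th]
    cv2.polylines(img,[np.int32([((a[0]+.5)*4-.5,(a[1]+.5)*4-.5) for a in q])],True,col,1)
circ(*p,.11,.015,(0,0,255));circ(*p,0,.016,(255,0,0))
u,v=np.int32(wproj(c,p+[.11])*4)
cv2.imwrite('pics/z13.png',img[max(0,v-300):v+300,max(0,u-350):u+350])
S=cams.read_camera('scene');D=cams.read_camera('side');g=lambda X,o:(X+.5)/6-.5+o
print('arbor top',tri(S,[g(253,115),g(188,140)],D,[g(252,135),g(205,320)]))
E
```

```text
[ 0.617   0.3614 -0.4499  1.816   0.1838  1.0025  0.0874] [ 0.5307 -0.2041  0.2098] [0.0012 0.7092 0.705  0.0006] [ 0.3402  0.4476 -0.1986]
[256.3804 197.1552] [256.416  168.3566]
arbor top (array([0.4781, 0.185 , 0.142 ]), np.float64(0.001057730158217527))
```

View pics/z13.png

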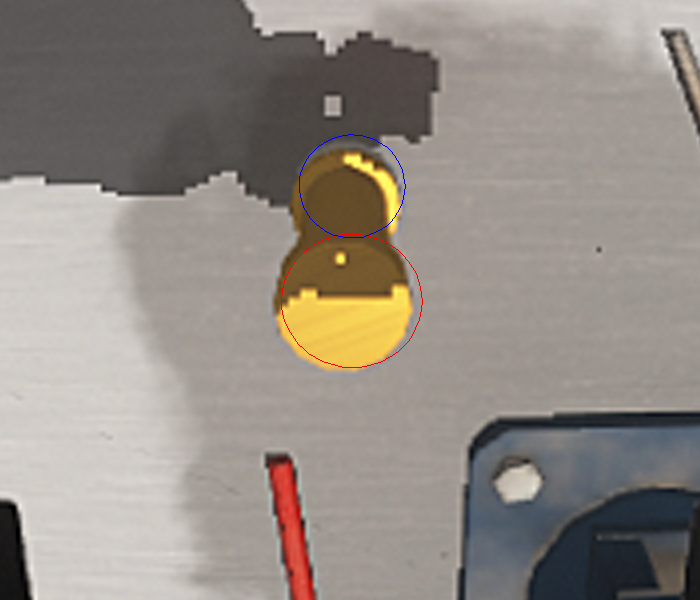

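```bash
python3 - <<'E'
from h import *
np.set_printoptions(precision=4,suppress=True)
c,o=wr('w14.png')
for z in (0,.02,.1): print(watz(c,[232,286],z))
E
```

```text
[ 0.5678 -0.2906  0.    ]
[ 0.5656 -0.2812  0.02  ]
[ 0.5571 -0.2435  0.1   ]
```

View pics/w14.png

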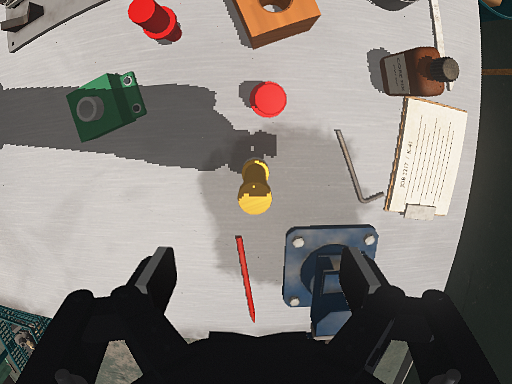

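Request:
move_arm:
  newtons: 80
  steps: [1,-0.25,-0.19,-4,0,0,0,1,0,0,-4,0,0,0,1,0,0,-3.6,0,0,0,1,0,0,-2,0,0,0,1,0,0,0,0,0,0,0,0,0,0,0,0,0,-0.4,0,0,0,0,0,0,-0.6,0,0,0,0,0,0]

```text
t: 14.85
eef_pos: [0.5281, -0.2064, 0.0737]
tool_rot: [0.001, 0.708, 0.706, 0.001]
contact_force: [-0.2, 0.4, 0.0]
gripper_width: 0.517
```

Request:
move_arm:
  steps: [-1,0,0,0,0,0,0,-1,0,0,0,0,0,0,-1,0,0,0,0,0,0]

```text
t: 15.15
eef_pos: [0.5279, -0.2063, 0.0734]
tool_rot: [0.001, 0.708, 0.706, 0.0]
contact_force: [-0.1, 0.6, 5.6]
gripper_width: 0.316
```

```bash
python3 - <<'E'
from h import *
np.set_printoptions(precision=4,suppress=True)
c,o=wr('w15.png');print(o['eef_pos'],o['tool_rot'],o['contact_force'],o['gripper_width'])
S=snap('scene','c15.png');D=snap('side','s15.png')
f=lambda a:cv2.resize(a,None,fx=5,fy=5,interpolation=cv2.INTER_CUBIC)[:,:,::-1]
cv2.imwrite('pics/z15.png',np.hstack([f(D['pixels'][125:215,150:230]),f(S['pixels'][180:270,290:370])]))
E
```

```text
[ 0.5279 -0.2063  0.0734] [0.0011 0.7084 0.7059 0.0004] [-0.0847  0.578   5.6042] 0.3159191782264277
```

View pics/z15.png

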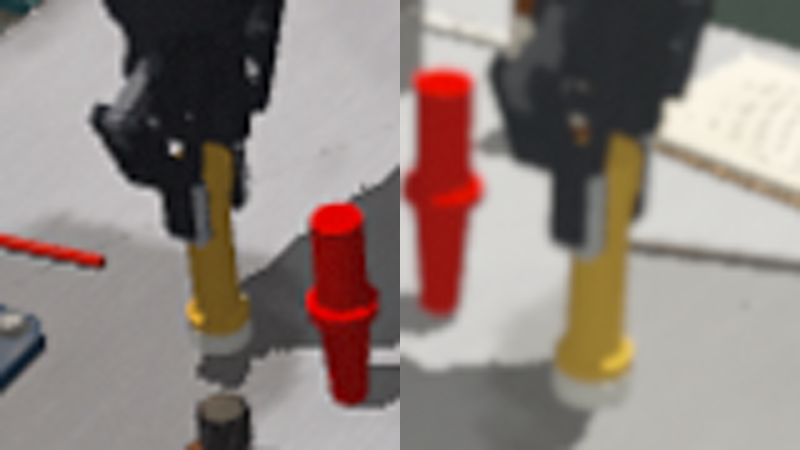

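Request:
move_arm:
  steps: [-1,0,0,0,0,0,0,-1,0,0,0,0,0,0,-1,0,0,2,0,0,0,-1,0,0,4,0,0,0,-1,0,0,4.5,0,0,0,-1,0,0,4.5,0,0,0,-1,0,0,4.5,0,0,0,-1,0,0,0,0,0,0]

```text
t: 16.1
eef_pos: [0.5303, -0.2066, 0.2738]
tool_rot: [0.005, 0.708, 0.706, 0.002]
contact_force: [0.8, -0.3, -3.0]
gripper_width: 0.318
```

Request:
move_arm:
  steps: [-1,-0.6,4,0,0,0,0,-1,-0.6,4.5,0,0,0,0,-1,-0.6,4.5,0,0,0,0,-1,-0.6,4.5,0,0,0,0,-1,-0.7,4.5,0,0,0,0,-1,-0.7,4.5,0,0,0,0,-1,-0.7,4.5,0,0,0,0,-1,-0.6,4.5,0,0,0,0]

```text
t: 16.9
eef_pos: [0.4745, 0.1501, 0.266]
tool_rot: [-0.0, 0.708, 0.706, -0.001]
contact_force: [1.2, 0.3, -3.3]
gripper_width: 0.311
```

Request:
move_arm:
  steps: [-1,0,3.5,0,0,0,0,-1,0,0,0,0,0,0,-1,0,0,0,0,0,0,-1,0,0,0,0,0,0]

```text
t: 17.3
eef_pos: [0.4757, 0.1825, 0.266]
tool_rot: [-0.0, 0.709, 0.705, -0.001]
contact_force: [0.5, -0.4, -3.1]
gripper_width: 0.311
```

```bash
python3 - <<'E'
from h import *
np.set_printoptions(precision=4,suppress=True)
c,o=wr('w16.png');print(o['eef_pos'],o['tool_rot'],o['contact_force'],o['gripper_width'],o['q'])
S=snap('scene','c16.png');D=snap('side','s16.png')
f=lambda a:cv2.resize(a,None,fx=5,fy=5,interpolation=cv2.INTER_CUBIC)[:,:,::-1]
cv2.imwrite('pics/z16.png',np.hstack([f(D['pixels'][100:220,310:390]),f(S['pixels'][85:205,130:210])]))
E
```

```text
[0.4757 0.1825 0.266 ] [-0.0001  0.7088  0.7054 -0.001 ] [ 0.5078 -0.4291 -3.0646] 0.3106038171003035 [ 0.1179  0.2416 -0.7033  1.8665  0.1751  1.0975 -0.6566]
```

View pics/z16.png

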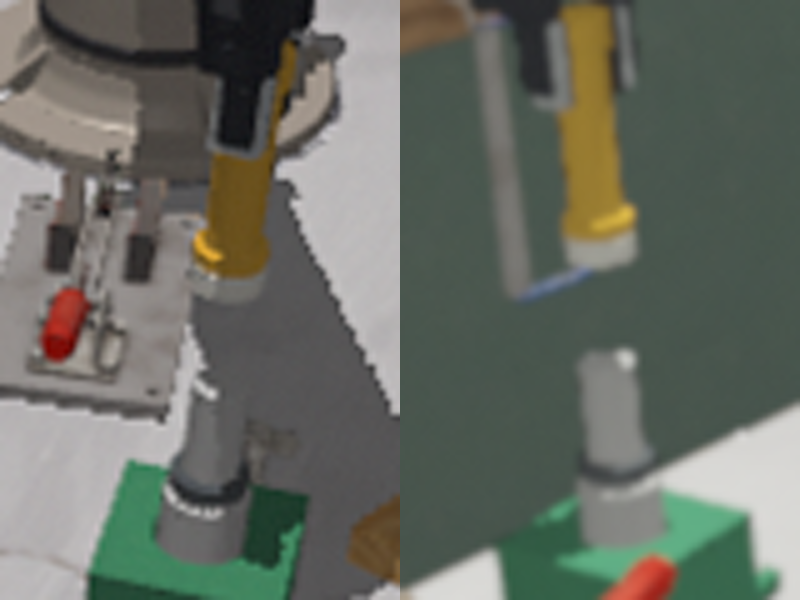

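View pics/w16.png

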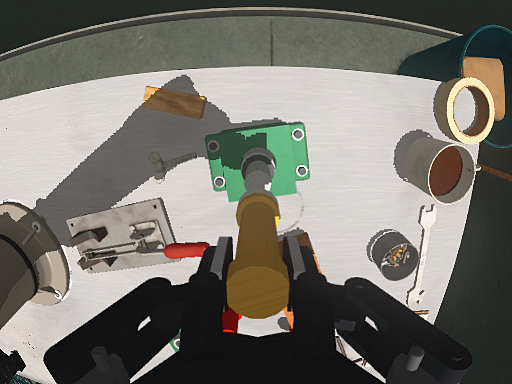

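```bash
python3 - <<'E'
from h import *
np.set_printoptions(precision=4,suppress=True)
S=cv2.imread('pics/c16.png');D=cv2.imread('pics/s16.png')
cs=cams.read_camera('scene');cd=cams.read_camera('side');c,o=wr('w17.png')
e=o['eef_pos'];th=np.linspace(0,2*np.pi,60)
I=[]
def draw(img,P,s,cyl):
    for (x,y,z,r,col) in cyl:
        q=np.array([P((x+r*np.cos(t),y+r*np.sin(t),z)) for t in th])
        cv2.polylines(img,[np.int32((q+.5)*s-.5)],True,col,1)
zb=e[2]-.0735
cyl=[(e[0],e[1],zb,.016,(0,0,255)),(e[0],e[1],zb+.02,.016,(0,0,255)),(e[0],e[1],zb+.095,.012,(0,0,255)),(e[0],e[1],zb+.11,.015,(0,0,255)),
(.4755,.185,.141,.013,(255,0,0)),(.4755,.185,.085,.018,(255,0,0))]
up=lambda a:cv2.resize(a,None,fx=5,fy=5,interpolation=cv2.INTER_CUBIC)
d=up(D);draw(d,lambda p:proj(cd,p),5,cyl);s=up(S);draw(s,lambda p:proj(cs,p),5,cyl)
w=up(c['pixels'][:,:,::-1]);draw(w,lambda p:wproj(c,p),5,cyl)
cv2.imwrite('pics/z17.png',np.hstack([d[400:1000,1550:1950],s[325:925,650:1050]]))
cv2.imwrite('pics/z18.png',w[700:1250+250,1000:1700][::1])
E
```

```text
(no output)
```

View pics/z17.png

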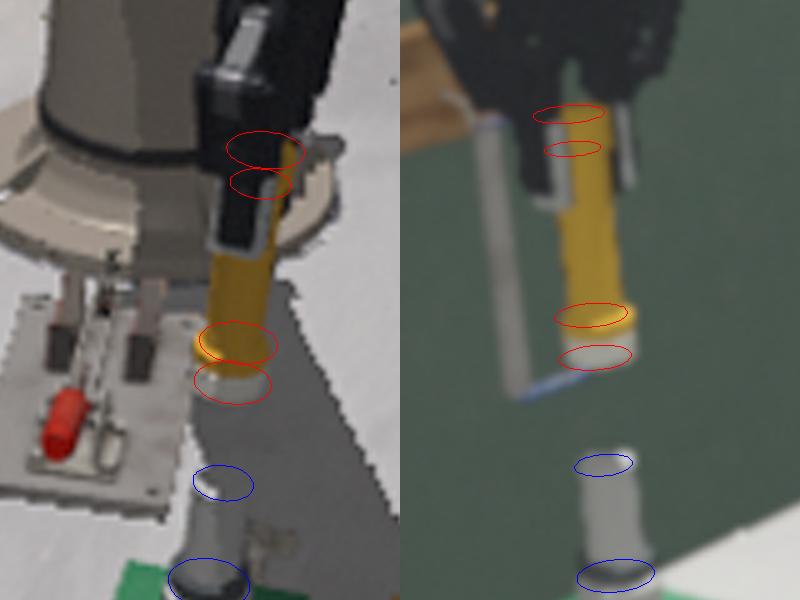

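```bash
python3 -c "
import cv2;a=cv2.imread('pics/z18.png');print(a.shape);cv2.imwrite('pics/z18.png',cv2.resize(a,None,fx=.7,fy=.7,interpolation=cv2.INTER_AREA))"
```

```text
(800, 700, 3)
```

View pics/z18.png

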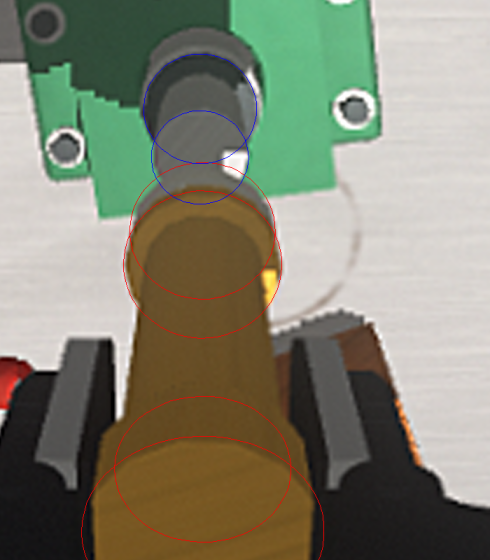

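Request:
move_arm:
  steps: [-1,0,0.25,0,2.5,0,0,-1,0,0,-2,0,0,0,-1,0,0,-1.7,0,0,0,-1,0,0,0,0,0,0,-1,0,0,0,0,0,0,-1,0,0,0,0,0,0]

```text
t: 18.2
eef_pos: [0.4766, 0.1869, 0.231]
tool_rot: [-0.015, 0.708, 0.706, 0.016]
contact_force: [-0.7, 0.4, -2.2]
gripper_width: 0.318
```

```bash
python3 - <<'E'
from h import *
np.set_printoptions(precision=4,suppress=True)
c,o=wr('w19.png');print(o['eef_pos'],o['tool_rot'],o['contact_force'],o['gripper_width'])
S=snap('scene','c19.png');D=snap('side','s19.png')
f=lambda a:cv2.resize(a,None,fx=5,fy=5,interpolation=cv2.INTER_CUBIC)[:,:,::-1]
cv2.imwrite('pics/z19.png',np.hstack([f(D['pixels'][100:220,310:390]),f(S['pixels'][85:205,130:210])]))
cv2.imwrite('pics/z20.png',f(c['pixels'][130:260,200:310]))
E
```

```text
[0.4766 0.1869 0.231 ] [-0.0151  0.7081  0.7057  0.0162] [-0.7449  0.4395 -2.2184] 0.31782106104259755
```

View pics/z19.png

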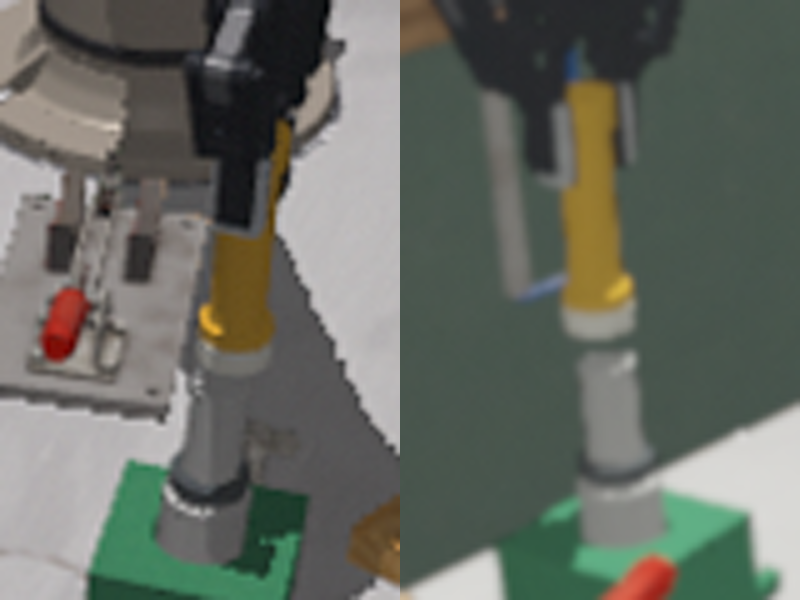

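View pics/z20.png

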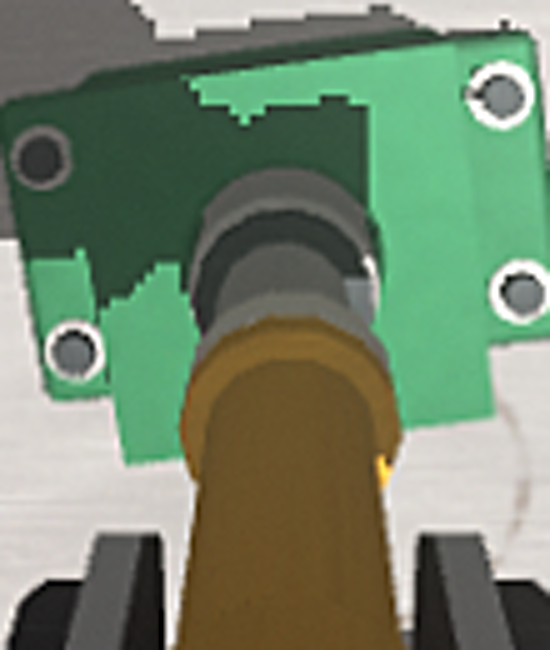

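Request:
move_arm:
  steps: [-1,-0.05,-0.3,-0.6,0,0,0,-1,0,0,-0.3,0,0,0,-1,0,0,0,0,0,0,-1,0,0,0,0,0,0]

```text
t: 18.75
eef_pos: [0.4754, 0.1835, 0.2208]
tool_rot: [-0.016, 0.708, 0.706, 0.015]
contact_force: [-0.8, -0.4, -3.0]
gripper_width: 0.318
```

Request:
move_arm:
  steps: [-1,0,0,-0.15,0,0,0,-1,0,0,-0.15,0,0,0,-1,0,0,0,0,0,0]

```text
t: 19.05
eef_pos: [0.4753, 0.1835, 0.2177]
tool_rot: [-0.016, 0.708, 0.706, 0.015]
contact_force: [0.9, -0.6, -3.1]
gripper_width: 0.32
```

Request:
move_arm:
  steps: [-1,0,0,-0.15,0,0,0,-1,0,0,-0.15,0,0,0,-1,0,0,0,0,0,0]

```text
t: 19.35
eef_pos: [0.4755, 0.1836, 0.2149]
tool_rot: [-0.015, 0.708, 0.706, 0.015]
contact_force: [-0.5, -0.1, -3.7]
gripper_width: 0.312
```

Request:
move_arm:
  steps: [-1,0,0,-0.1,0,0,0,-1,0,0,-0.1,0,0,0,-1,0,0,0,0,0,0]

```text
t: 19.65
eef_pos: [0.4756, 0.1836, 0.213]
tool_rot: [-0.015, 0.708, 0.706, 0.016]
contact_force: [0.1, -0.1, -2.0]
gripper_width: 0.313
```

Request:
move_arm:
  steps: [-1,0,0,-0.1,0,0,0,-1,0,0,-0.1,0,0,0,-1,0,0,0,0,0,0]

```text
t: 19.95
eef_pos: [0.4755, 0.1835, 0.2109]
tool_rot: [-0.015, 0.708, 0.706, 0.015]
contact_force: [-0.5, -0.4, -0.7]
gripper_width: 0.314
```

Request:
move_arm:
  steps: [-1,0,0,-0.1,0,0,0,-1,0,0,-0.1,0,0,0,-1,0,0,0,0,0,0]

```text
t: 20.25
eef_pos: [0.4755, 0.1835, 0.2089]
tool_rot: [-0.015, 0.708, 0.706, 0.015]
contact_force: [0.5, -0.3, -0.6]
gripper_width: 0.317
```

```bash
python3 - <<'E'
from h import *
S=snap('scene','c21.png');D=snap('side','s21.png')
f=lambda a:cv2.resize(a,None,fx=5,fy=5,interpolation=cv2.INTER_CUBIC)[:,:,::-1]
cv2.imwrite('pics/z21.png',np.hstack([f(D['pixels'][100:220,310:390]),f(S['pixels'][85:205,130:210])]))
E
```

```text
(no output)
```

View pics/z21.png

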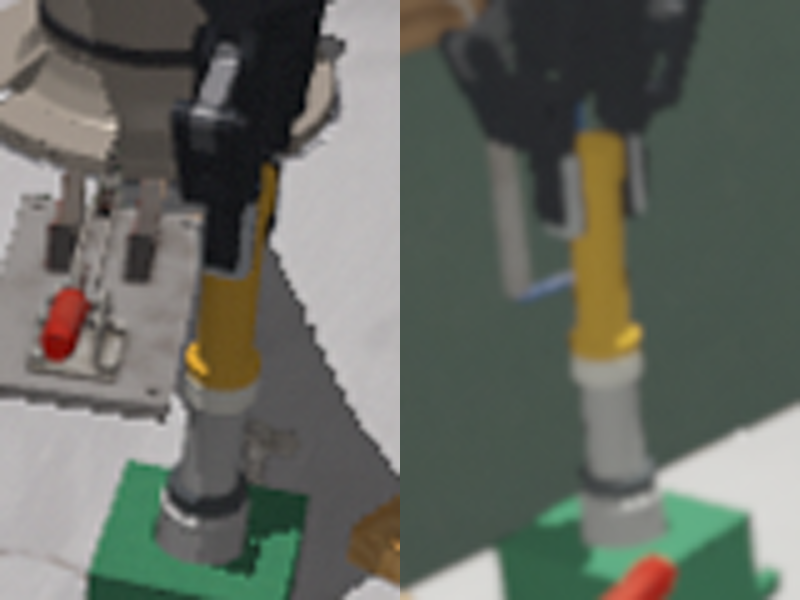

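Request:
move_arm:
  steps: [-1,0,0,-0.1,0,0,0,-1,0,0,-0.1,0,0,0,-1,0,0,0,0,0,0]

```text
t: 20.65
eef_pos: [0.4755, 0.1835, 0.2068]
tool_rot: [-0.015, 0.708, 0.706, 0.015]
contact_force: [1.1, -0.2, -1.1]
gripper_width: 0.319
```

Well aligned; the sleeve is yielding at about 2.5 N net. Continuing in small steps.

Request:
move_arm:
  steps: [-1,0,0,-0.1,0,0,0,-1,0,0,-0.1,0,0,0,-1,0,0,0,0,0,0]

```text
t: 20.95
eef_pos: [0.4755, 0.1835, 0.2049]
tool_rot: [-0.015, 0.708, 0.706, 0.015]
contact_force: [0.2, 0.4, 0.1]
gripper_width: 0.317
```

Request:
move_arm:
  steps: [-1,0,0,-0.1,0,0,0,-1,0,0,-0.1,0,0,0,-1,0,0,0,0,0,0]

```text
t: 21.25
eef_pos: [0.4755, 0.1835, 0.2028]
tool_rot: [-0.015, 0.708, 0.706, 0.015]
contact_force: [-0.1, -0.1, -0.3]
gripper_width: 0.312
```

Request:
move_arm:
  steps: [-1,0,0,-0.1,0,0,0,-1,0,0,0,0,0,0]

```text
t: 21.45
eef_pos: [0.4755, 0.1835, 0.2019]
tool_rot: [-0.015, 0.708, 0.706, 0.015]
contact_force: [0.9, 0.9, 0.9]
gripper_width: 0.314
```

Request:
move_arm:
  steps: [-1,0,0,-0.1,0,0,0,-1,0,0,0,0,0,0]

```text
t: 21.65
eef_pos: [0.4755, 0.1835, 0.2009]
tool_rot: [-0.015, 0.708, 0.706, 0.015]
contact_force: [-0.1, -0.2, 0.5]
gripper_width: 0.317
```

Request:
move_arm:
  steps: [-1,0,0,-0.1,0,0,0,-1,0,0,0,0,0,0]

```text
t: 21.85
eef_pos: [0.4755, 0.1835, 0.1999]
tool_rot: [-0.015, 0.708, 0.706, 0.015]
contact_force: [0.7, -0.1, 1.4]
gripper_width: 0.317
```

Request:
move_arm:
  steps: [-1,0,0,-0.05,0,0,0,-1,0,0,-0.05,0,0,0,-1,0,0,0,0,0,0]

```text
t: 22.15
eef_pos: [0.4755, 0.1835, 0.1989]
tool_rot: [-0.015, 0.708, 0.706, 0.015]
contact_force: [0.4, -0.4, 0.5]
gripper_width: 0.314
```

Request:
move_arm:
  steps: [-1,0,0,-0.05,0,0,0,-1,0,0,-0.05,0,0,0,-1,0,0,0,0,0,0]

```text
t: 22.45
eef_pos: [0.4755, 0.1835, 0.1979]
tool_rot: [-0.015, 0.708, 0.706, 0.015]
contact_force: [-0.3, 0.3, 1.2]
gripper_width: 0.316
```

Request:
move_arm:
  steps: [-1,0,0,-0.05,0,0,0,-1,0,0,-0.05,0,0,0,-1,0,0,0,0,0,0]

```text
t: 22.75
eef_pos: [0.4754, 0.1835, 0.1969]
tool_rot: [-0.015, 0.708, 0.706, 0.015]
contact_force: [1.1, 0.4, 1.5]
gripper_width: 0.314
```

Request:
move_arm:
  steps: [-1,0,0,-0.05,0,0,0,-1,0,0,-0.05,0,0,0,-1,0,0,0,0,0,0]

```text
t: 23.05
eef_pos: [0.4758, 0.1838, 0.1964]
tool_rot: [-0.015, 0.708, 0.706, 0.016]
contact_force: [0.4, -0.2, 6.1]
gripper_width: 0.316
```

Request:
move_arm:
  steps: [-1,0,0,-0.05,0,0,0,-1,0,0,0,0,0,0]

```text
t: 23.25
eef_pos: [0.476, 0.1841, 0.1963]
tool_rot: [-0.015, 0.708, 0.706, 0.016]
contact_force: [-0.7, 0.2, 7.7]
gripper_width: 0.315
```

Request:
move_arm:
  steps: [-1,0,0,-0.03,0,0,0,-1,0,0,0,0,0,0]

```text
t: 23.45
eef_pos: [0.4761, 0.1842, 0.1962]
tool_rot: [-0.015, 0.708, 0.706, 0.016]
contact_force: [-0.2, 0.1, 9.3]
gripper_width: 0.317
```

Request:
move_arm:
  steps: [-1,0,0,-0.1,0,0,0,-1,0,0,0,0,0,0]

```text
t: 23.65
eef_pos: [0.4765, 0.1847, 0.1959]
tool_rot: [-0.015, 0.708, 0.706, 0.017]
contact_force: [-1.8, 0.0, 15.1]
gripper_width: 0.319
```

Request:
move_arm:
  steps: [-1,0,0,-0.07,0,0,0,-1,0,0,0,0,0,0]

```text
t: 23.85
eef_pos: [0.4769, 0.185, 0.1958]
tool_rot: [-0.015, 0.708, 0.706, 0.017]
contact_force: [-3.2, -0.1, 18.0]
gripper_width: 0.311
```

Request:
move_arm:
  steps: [-1,0,0,0,0,0,0,-1,0,0,0,0,0,0,-1,0,0,0,0,0,0,-1,0,0,0,0,0,0]

```text
t: 24.25
eef_pos: [0.4769, 0.185, 0.1958]
tool_rot: [-0.015, 0.708, 0.706, 0.017]
contact_force: [-2.4, 0.1, 18.1]
gripper_width: 0.317
```

Request:
move_arm:
  steps: [-1,0,0,0,0,0,0,-1,0,0,0,0,0,0,-1,0,0,0,0,0,0,-1,0,0,0,0,0,0,-1,0,0,0,0,0,0,-1,0,0,0,0,0,0,-1,0,0,0,0,0,0,-1,0,0,0,0,0,0]

```text
t: 25.05
eef_pos: [0.4769, 0.185, 0.1959]
tool_rot: [-0.015, 0.708, 0.706, 0.017]
contact_force: [-2.6, -0.3, 18.4]
gripper_width: 0.317
```

Request:
move_arm:
  steps: [-1,0,0,0.2,0,0,0,-1,0,0,0.3,0,0,0,-1,0,0,1,0,0,0,-1,0,0,4,0,0,0,-1,0,0,3,0,0,0,-1,0,0,0,0,0,0,-1,0,0,0,0,0,0]

```text
t: 25.75
eef_pos: [0.4753, 0.1831, 0.2783]
tool_rot: [-0.015, 0.708, 0.706, 0.015]
contact_force: [0.6, -0.7, -3.6]
gripper_width: 0.317
```

```bash
python3 - <<'E'
from h import *
np.set_printoptions(precision=4,suppress=True)
c,o=wr('w22.png');print(o['eef_pos'],o['tool_rot'],o['contact_force'],o['gripper_width'])
S=snap('scene','c22.png');D=snap('side','s22.png')
f=lambda a:cv2.resize(a,None,fx=5,fy=5,interpolation=cv2.INTER_CUBIC)[:,:,::-1]
cv2.imwrite('pics/z22.png',np.hstack([f(D['pixels'][100:220,310:390]),f(S['pixels'][85:205,130:210])]))
E
```

```text
[0.4753 0.1831 0.2783] [-0.0152  0.7083  0.7056  0.0153] [ 0.6491 -0.7467 -3.6097] 0.3174800921708489
```

View pics/z22.png

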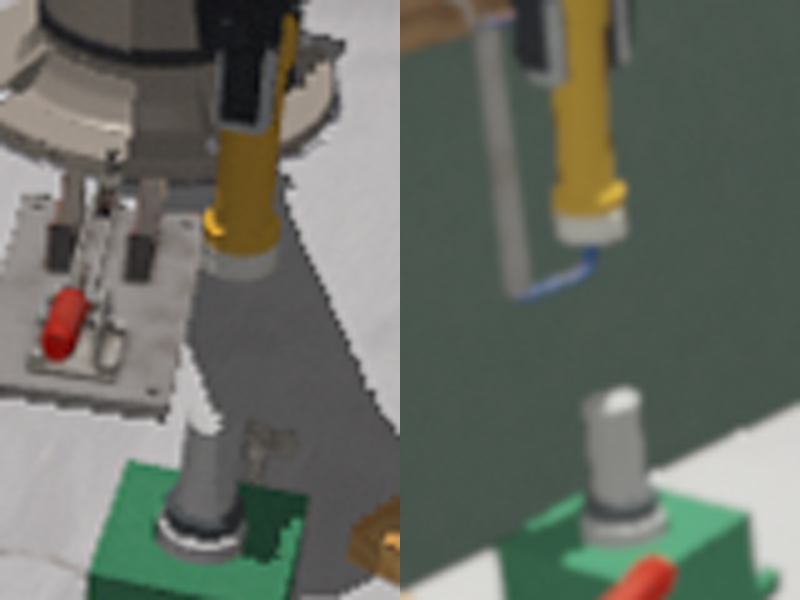

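View pics/w22.png

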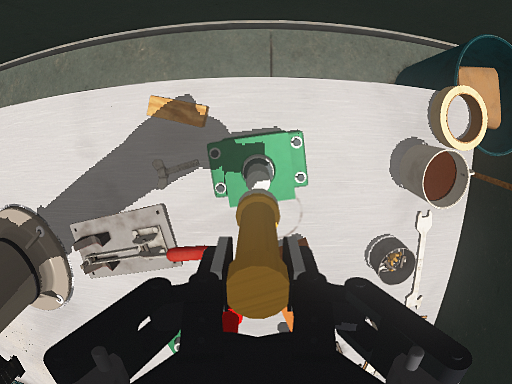

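Request:
move_arm:
  steps: [-1,0.6,-4,0,0,0,0,-1,0.6,-4.5,0,0,0,0,-1,0.6,-4.5,0,0,0,0,-1,0.6,-4.5,0,0,0,0,-1,0.6,-4.5,0,0,0,0,-1,0.6,-4.5,0,0,0,0,-1,0.7,-4.5,0,0,0,0,-1,0.7,-4.5,0,0,0,0]

```text
t: 26.7
eef_pos: [0.5247, -0.1732, 0.2769]
tool_rot: [-0.017, 0.708, 0.706, 0.015]
contact_force: [1.5, -0.0, -3.3]
gripper_width: 0.316
```

Request:
move_arm:
  steps: [-1,0.3,-3.4,0,0,0,0,-1,0,0,-4,0,0,0,-1,0,0,-4,0,0,0,-1,0,0,-4,0,0,0,-1,0,0,-4,0,0,0,-1,0,0,-2,0,0,0,-1,0,0,0,0,0,0,-1,0,0,0,0,0,0]

```text
t: 27.5
eef_pos: [0.5283, -0.2052, 0.098]
tool_rot: [-0.016, 0.708, 0.706, 0.015]
contact_force: [0.4, 0.1, -4.0]
gripper_width: 0.312
```

```bash
python3 - <<'E'
from h import *
np.set_printoptions(precision=4,suppress=True)
c,o=wr('w23.png');print(o['eef_pos'],o['tool_rot'],o['contact_force'],o['gripper_width'])
S=snap('scene','c23.png');D=snap('side','s23.png')
e=o['eef_pos'];zb=e[2]-.0735;th=np.linspace(0,2*np.pi,60)
up=lambda a:cv2.resize(a[:,:,::-1],None,fx=5,fy=5,interpolation=cv2.INTER_CUBIC)
def draw(C):
    img=up(C['pixels'])
    for z,r in((zb,.016),(zb+.02,.016),(zb+.095,.012),(zb+.11,.015)):
        q=np.array([proj(C,(e[0]+r*np.cos(t),e[1]+r*np.sin(t),z)) for t in th]);cv2.polylines(img,[np.int32((q+.5)*5-.5)],True,(0,0,255),1)
    return img
d=draw(D);s=draw(S)
cv2.imwrite('pics/z23.png',np.hstack([d[600:1075,750:1150],s[875:1350,1450:1850]]))
E
```

```text
[ 0.5283 -0.2052  0.098 ] [-0.0162  0.708   0.7058  0.0153] [ 0.412   0.0546 -4.0189] 0.31246359109400146
```

View pics/z23.png

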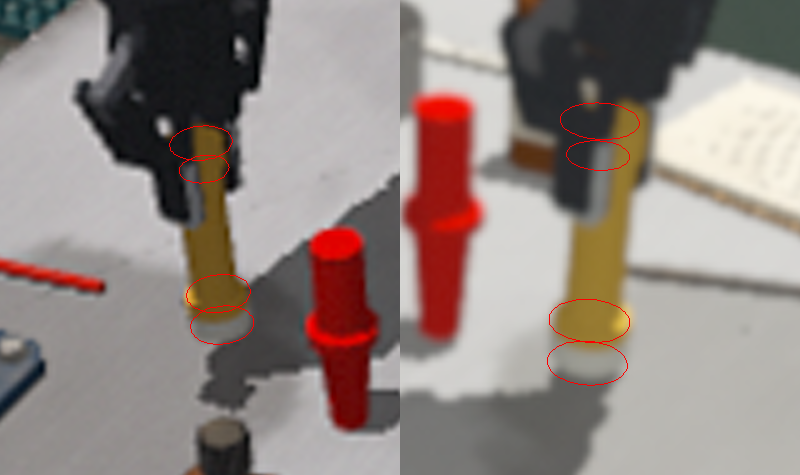

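Request:
move_arm:
  steps: [-1,0,0,-1.2,0,0,0,-1,0,0,-0.8,0,0,0,-1,0,0,-0.1,0,0,0,-1,0,0,0,0,0,0,-1,0,0,0,0,0,0]

```text
t: 28.15
eef_pos: [0.5286, -0.2055, 0.0775]
tool_rot: [-0.015, 0.708, 0.706, 0.015]
contact_force: [-0.4, 0.0, -3.4]
gripper_width: 0.314
```

Request:
move_arm:
  steps: [-1,0,0,-0.1,0,0,0,-1,0,0,-0.1,0,0,0,-1,0,0,0,0,0,0]

```text
t: 28.45
eef_pos: [0.5285, -0.2055, 0.0755]
tool_rot: [-0.015, 0.708, 0.706, 0.015]
contact_force: [-1.0, -0.4, -3.1]
gripper_width: 0.316
```

Request:
move_arm:
  steps: [-1,0,0,-0.1,0,0,0,-1,0,0,0,0,0,0]

```text
t: 28.65
eef_pos: [0.5284, -0.2055, 0.0744]
tool_rot: [-0.016, 0.708, 0.706, 0.015]
contact_force: [0.4, -0.0, -3.0]
gripper_width: 0.316
```

Request:
move_arm:
  steps: [-1,0,0,-0.1,0,0,0,-1,0,0,0,0,0,0]

```text
t: 28.85
eef_pos: [0.5288, -0.2055, 0.0739]
tool_rot: [-0.015, 0.708, 0.706, 0.016]
contact_force: [-0.6, -0.1, 1.0]
gripper_width: 0.315
```

Request:
move_arm:
  steps: [-1,0,0,-0.1,0,0,0,-1,0,0,0,0,0,0]

```text
t: 29.05
eef_pos: [0.5292, -0.2054, 0.0737]
tool_rot: [-0.015, 0.708, 0.706, 0.016]
contact_force: [-2.8, 2.3, 8.9]
gripper_width: 0.317
```

Request:
move_arm:
  steps: [-1,0,0,-0.05,0,0,0,-1,0,0,0,0,0,0]

```text
t: 29.25
eef_pos: [0.5293, -0.2055, 0.0737]
tool_rot: [-0.015, 0.708, 0.706, 0.016]
contact_force: [-3.0, 1.6, 12.6]
gripper_width: 0.314
```

Request:
move_arm:
  steps: [-1,0,0,0.12,0,0,0,-1,0,0,0,0,0,0,-0.2,0,0,0,0,0,0,0,0,0,0,0,0,0,0.3,0,0,0,0,0,0,0.6,0,0,0,0,0,0,1,0,0,0,0,0,0,1,0,0,0,0,0,0]

```text
t: 30.05
eef_pos: [0.5285, -0.2055, 0.0731]
tool_rot: [-0.015, 0.708, 0.706, 0.015]
contact_force: [-0.5, 0.9, -0.7]
gripper_width: 0.998
```

```bash
python3 - <<'E'
from h import *
np.set_printoptions(precision=4,suppress=True)
c,o=wr('w24.png');print(o['eef_pos'],o['contact_force'],o['gripper_width'])
S=snap('scene','c24.png');D=snap('side','s24.png')
up=lambda a:cv2.resize(a['pixels'][:,:,::-1],None,fx=5,fy=5,interpolation=cv2.INTER_CUBIC)
cv2.imwrite('pics/z24.png',np.hstack([up(D)[600:1075,750:1150],up(S)[875:1350,1450:1850]]))
E
```

```text
[ 0.5285 -0.2055  0.0731] [-0.4803  0.9045 -0.6733] 0.9980272670585086
```

View pics/z24.png

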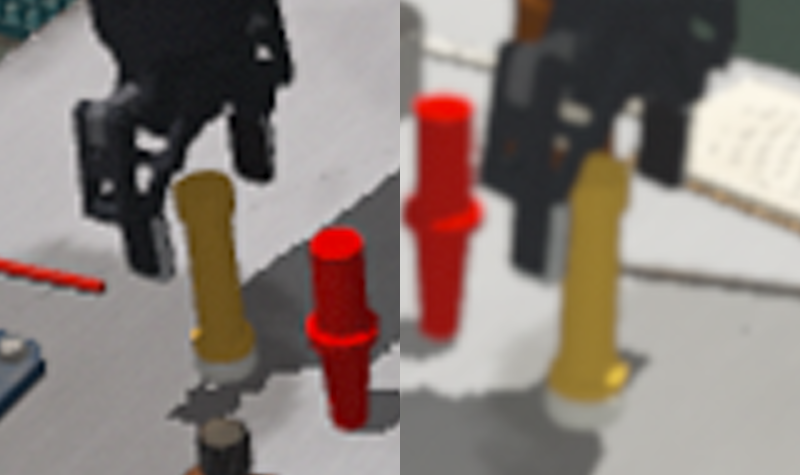

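Request:
move_arm:
  steps: [1,0,0,2,0,0,0,1,0,0,4,0,0,0,1,0,0,5,0,0,0,1,0,0,5,0,0,0,1,0,0,5,0,0,0,1,0,0,0,0,0,0,1,0,0,0,0,0,0,1,0,0,0,0,0,0]

```text
t: 31.0
eef_pos: [0.5276, -0.2053, 0.2818]
tool_rot: [-0.016, 0.708, 0.706, 0.015]
contact_force: [-0.2, 0.5, 0.0]
gripper_width: 1.003
```

```bash
python3 - <<'E'
from h import *
np.set_printoptions(precision=4,suppress=True)
o=status.get_obs();print(o['eef_pos'],o['contact_force'],o['t'])
S=snap('scene','c25.png');D=snap('side','s25.png')
up=lambda a:cv2.resize(a['pixels'][:,:,::-1],None,fx=2.7,fy=2.7,interpolation=cv2.INTER_CUBIC)
d=up(D);s=up(S)
cv2.imwrite('pics/z25.png',np.hstack([d[300:880,420:1100]]));cv2.imwrite('pics/z26.png',s[300:880,300:1050])
for q in('drift','arbor','sleeve_top','enamel_mug','bolt_tin','glue_bottle'):
    for n,C in(('scene',S),('side',D)): print(q,n,[(round(r['score'],2),np.round(r['position'],1).tolist()) for r in models.place_of(n,q)[:3]])
E
```

```text
[ 0.5276 -0.2053  0.2818] [-0.2402  0.4989  0.0004] 31.0
drift scene [(0.76, [255.1, 328.6])]
drift side [(0.59, [193.0, 193.9])]
arbor scene [(0.87, [217.4, 301.1]), (0.69, [227.0, 232.0]), (0.58, [186.5, 172.6])]
arbor side [(0.98, [186.0, 217.6]), (0.89, [203.6, 352.2]), (0.72, [174.0, 268.9])]
sleeve_top scene [(0.69, [260.5, 236.2]), (0.42, [190.5, 173.6])]
sleeve_top side [(0.67, [145.7, 257.4]), (0.58, [200.2, 351.5]), (0.19, [306.8, 303.3])]
enamel_mug scene [(0.77, [173.8, 246.7])]
enamel_mug side [(0.76, [305.2, 301.1])]
bolt_tin scene [(0.74, [195.7, 280.7])]
bolt_tin side [(0.56, [263.2, 245.6])]
glue_bottle scene [(0.92, [207.4, 321.6])]
glue_bottle side []
```

View pics/z25.png

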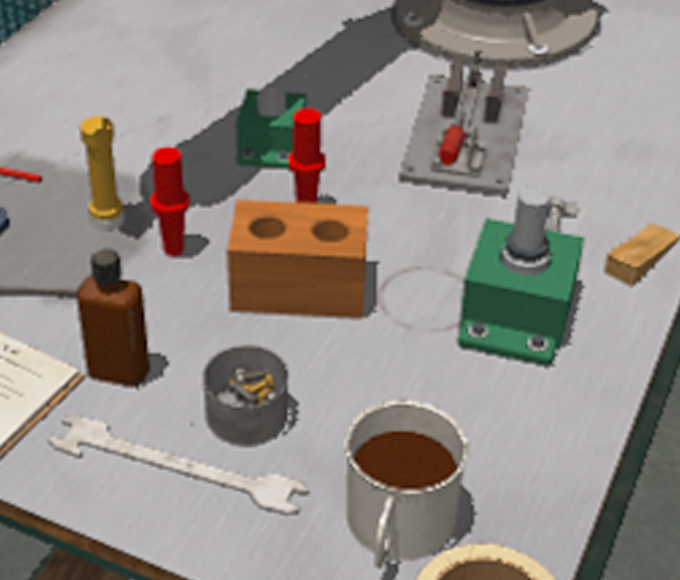

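View pics/z26.png

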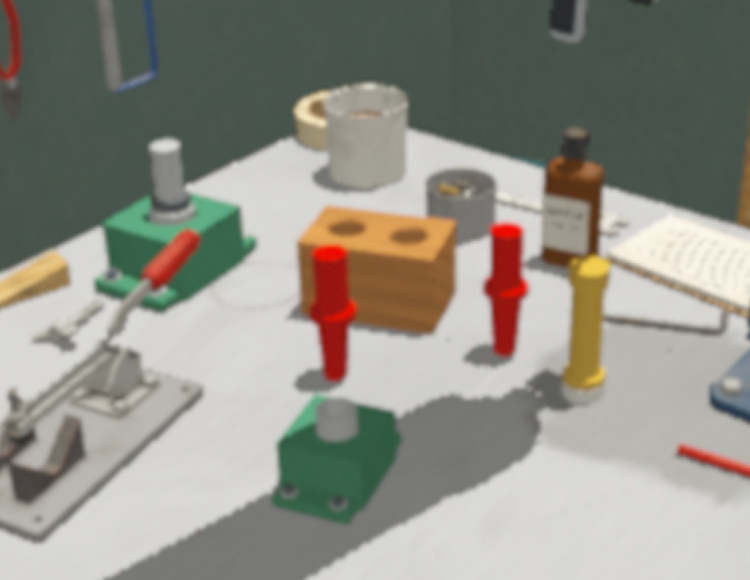

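```bash
python3 -c "
from station import order;print(order.hand_in())"
```

```text
the job is handed in; nothing more can be done
None
```

The arbor is locked in the sleeve of the large socket block and the drift is standing upright on the bench. I handed the job in at 31 s of robot time.

- **Insertion:** I lifted the arbor out of the rack and lowered it into the sleeve with a net push of about 4 N. After I let go, it sat upright and centred in the pictures.
- **Driving:** Pressing gently with the drift's white face, the sleeve yielded at about 2 to 5 N for about 16 to 17 mm. It then went solid.
- **Locking:** I held a steady press for about 1.3 s at a reading of 18 N. That is about 21 N on the arbor once the drift's weight is counted, and the tool height changed by no more than 0.1 mm. No reading went above 18.4 N; forces were read only at the end of each move.
- **Drift:** I stood it back where it started, well clear of the block, with the gripper open and raised away from it.

**Last checks:**
- The pictures show the arbor upright with its collar just above the lowered sleeve rim, and the drift standing.
- The mug, tin, glue bottle, red look-alikes and small block look where they were. The network's positions for the mug, tin and bottle shifted a few pixels from the first pictures. It missed the bottle in the last side picture, where I could still see it unmoved.
- **Disagreements:**
  - The wrist camera placed things about 3 mm from the scene and side cameras, so I centred the arbor by contact force.
  - The drift sat 2 to 3 degrees tilted in the grip, and I corrected this before pressing.
  - The gripper read slightly wider on the 24 mm drift than on the 26 mm arbor. I did not find out why, but the grip held.

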